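# Restock the spring-loaded dish dispenser in a sampling room

### The arm

A 6-joint arm with a two-finger parallel gripper is mounted at the origin on the work surface. World frame = base frame: x ahead of the robot, y to its left, z up, the work surface at z = 0. Lengths are in m, angles in degrees, forces in N, time in s.
With the tool pointing down it reaches from about 0.35 to 0.875 m from the base axis. Payload 4.2 kg.
Tool frame: the origin (TCP) lies on the front face of the gripper's body, between the roots of the fingers; the fingertips stand 70 mm ahead of it and the grasp point (between the pads) lies 51 mm ahead of it; x points along the fingers, y is the direction in which the jaws open and shut, and the axes are right-handed (so a half turn about x gives the same grasp; the last joint's range is limited). The gripper opens to 87 mm and grips with 3 to 60 N. Pads are 19 mm wide; open, the fingers measure 117 mm over their backs; the gripper's body (75 mm by 190 mm) begins 51 mm behind the grasp point.
Start: joints at [-57.433, 22.042, 0.453, 0, -68.411, -14.817], TCP at [0.191, -0.595, 0.292] pointing down, gripper open.
Joint ranges: [-179.83, 179.83], [-69.29, 118.12], [-61.27, 80.66], [-181.25, 117.63], [-171.15, -9.14], [-177.46, 177.46]. Speed limits (degrees/s): [159.86, 159.86, 180, 180, 180, 180].

### API

Orientations are given as a 3x3 rotation matrix whose columns are the frame's x, y, z axes.
In Python, from station import r, viewer, spotter gives the robot as it stands.
- The arm moves only by the tool move_arm, never from a script. Its argument "series" is a list that holds one entry, the list of rows, each a list of 7 numbers: the turn, a rotation vector about the world's x, y, z scaled (see below), then the shift along the world's x, y, z scaled (see below), then the opening, from 0 (shut) to 1 (fully open). A call has 1 to 20 rows; each row shifts and turns the pose as measured when the row begins; what a row does not reach is not made up. The controller multiplies each number of a shift by 60 mm and each number of a turn by 8 degrees. A row lasts 1/8 s, in which the tool goes at most 62.5 mm and 10.7 degrees, less where a joint would pass 70% of its speed; a pose out of reach is approached as far as the arm can. A call with a number of a shift or a turn outside -1 to 1 is refused whole. A call with a gripper value outside its range is refused whole. The fingers move at their own pace and stop on an object; the grip force is fixed at half the most. Time passes only in rows, so rows that do not move let the fingers close. It gives the time, the measured TCP pose, the force and the opening at its end, in the units of the state.
- r.sense(): the state, without advancing time (a new reading comes with each control period).
- viewer.capture(name): name is "scene" or "top" or "wrist"; returns (picture, depth): 480x640x3 uint8, red, green, blue; 480x640 float32, m along the optical axis (not along the pixel's ray), 0 where there is no reading.
- viewer.camera_params(name): a dict with "mtx" (3x3 intrinsics, pixels), "pose" (4x4, takes a point from camera to world coordinates). Camera axes: x right, y down, z forward; pixel columns grow to the right and rows downward; lengths in m; the calibration is good to about 2 mm. A picture is of the moment at which its call begins: read the wrist's pose just before it. camera_params takes no time and is no camera call; for the wrist camera it gives the pose at the moment of the call.
- r.finish_job(): hands the job in, once; it reports no verdict.
Trained networks look in the newest picture that a camera, given by its name, has taken for a name from the list of things; names that differ only in an ending like _2 or _b are one class to them, and where a whole thing is asked for, a point or a joint stands for the part that bears it (a point fixed in the world has none). Each returns a list of dicts, best first, with "conf" (0 to 1); they miss things now and then, are a little off and sometimes report something else, mostly with a low value. They report only what shows in the picture. A call takes as long as a camera call. They do not tell look-alikes from the thing itself.
- spotter.find_in(camera, name): "centre" ([column, row] in pixels, amid what is visible of it).
- spotter.trace(camera, name): "mask" (480x640 bool, what is visible of it) and "centre" ([column, row] in pixels, amid what is visible of it).
The state is a dict: "time_s": time; "joints": joint angles; "joint_velocities": joint speeds; "effort": joint torques, N m; "tcp_pos": TCP position; "ee_rot": TCP orientation; "wrist_force": force on the tool from outside, world axes, zero at the start; "moment": the same for the moment, N m; "gripper_width": opening from 0.0 (shut) to 1.0 (fully open).
Only numpy, scipy, OpenCV 4.12 (cv2) and the standard library are available. Lean on these libraries where they do the work, as an engineer would, in place of code of your own. Each camera call takes 0.05 s, during which the arm holds its last target.

### The job

Take the dust cover off the dish dispenser by its tab and first hang it by its wire loop on the hook of the stand. Then load every steel dish from the counter into the dispenser: set each one flat in the mouth and push it down onto the sprung platform until the four ball catches snap over its top edge and hold it there. Do not knock over or shove aside the other things on the counter.

Things in the scene. Friction and masses are not known exactly. Their poses are not given: they have to be found in the camera images.
- dispenser: fixed wire dish dispenser on a base plate 130 x 100 x 18 mm; origin under its centre, z up. Four 6 mm guide wires (26 deg either side of +x and -x) clear a 60 mm dish by 2 mm; they flare outward above 172 mm and end 190 mm high. Flat uprights at +x and -x (to x = 60 mm) carry four sprung ball catches (46 deg off +-x). +y and -y sides are open, 34 mm wide, for fingers closing along its y axis
- dispenser_mouth (a point): on the dispenser's axis at the height of the catches, 158 mm above the counter; axes as dispenser. A dish set in the mouth stands on the platform or on the caught dish below, its underside about 5 mm below this point; push it down at its centre (about 6 to 12 N) until its top is about 10 mm below this point. Once caught its top stays some 4 mm below, held by the balls
- platform (a joint): how far the sprung platform in the cage is pushed down, m: 0 at the top (its top face 5.5 mm below dispenser_mouth) to 0.122; light spring, 60 N/m, about 3 N to start. It grows by about 0.022 with each dish caught
- cover: white dust cover, 120 g, at first lying on the dispenser's wire ends: disc 100 mm across (z 8 to 14 mm), boss 52 mm across beneath (z 0 to 8 mm); origin at the boss's underside centre, z up. A 6 mm wire loop stands on it in its y-z plane: feet y = +-36, shoulders y = +-30 at z = 52, peak z = 76 mm. On the peak a grip tab, 10 mm thick (x), 24 mm wide (y), z = 78 to 122 mm
- cover_apex (a point): centre of the loop's wire at its peak, 76 mm above the cover's origin on its axis
- hookstand: fixed stand with a hook; origin on the counter below hook_rest. The hook arm (8 mm bar) runs along the stand's x axis, its free end to -x: it ends 30 mm before hook_rest, turned up 14 mm above it (bar centres). The post (16 mm thick, 204 mm high) stands 75 mm behind, at +x, on a base plate 14 mm high (x 40 to 130 mm, 110 mm wide)
- hook_rest (a point): lowest point of the hook bar's centre line, 190 mm above the counter, where a hung loop rests; axes as the stand's. A hung loop's peak (cover_apex) lies about 9 mm above it, the loop's plane across the hook arm
- dish0: lidded round steel dish, closed and rigid, 22 mm high, about 100 g: body 60 mm across (z 13.5 to 22 mm, flat top) over a narrower foot 48 mm across (z 0 to 10.5 mm); origin at the centre of its underside, z up. Three to five of the five alike dishes are present, standing flat on the counter at the start
- dish1: lidded round steel dish, closed and rigid, 22 mm high, about 100 g: body 60 mm across (z 13.5 to 22 mm, flat top) over a narrower foot 48 mm across (z 0 to 10.5 mm); origin at the centre of its underside, z up. Three to five of the five alike dishes are present, standing flat on the counter at the start
- dish2: lidded round steel dish, closed and rigid, 22 mm high, about 100 g: body 60 mm across (z 13.5 to 22 mm, flat top) over a narrower foot 48 mm across (z 0 to 10.5 mm); origin at the centre of its underside, z up. Three to five of the five alike dishes are present, standing flat on the counter at the start
- dish3: lidded round steel dish, closed and rigid, 22 mm high, about 100 g: body 60 mm across (z 13.5 to 22 mm, flat top) over a narrower foot 48 mm across (z 0 to 10.5 mm); origin at the centre of its underside, z up. Three to five of the five alike dishes are present, standing flat on the counter at the start
- dish4: lidded round steel dish, closed and rigid, 22 mm high, about 100 g: body 60 mm across (z 13.5 to 22 mm, flat top) over a narrower foot 48 mm across (z 0 to 10.5 mm); origin at the centre of its underside, z up. Three to five of the five alike dishes are present, standing flat on the counter at the start
- tape: bystander: low roll of paper tape, 42 mm across, 18 mm high, among the dishes; origin at its underside's centre
- disinfectant: bystander: white bottle 64 mm across, 190 mm high; origin at its underside's centre
- swab_jar: bystander: glass jar 68 mm across, 100 mm high; origin at its underside's centre
- bowl: bystander: open steel bowl 110 mm across, 40 mm high; origin at its underside's centre
Not all that is in view belongs to the job. Leave any yellow look-alike of the dish1 alone.

How it is judged (in metres and radians):
On the way:
1. the cover hangs by its loop on the hook, let go (distance between cover_apex and hook_rest below 0.022 m and angle between cover's own z axis and vertical below 0.35 rad and contact force between cover and hookstand above 0.3 N and linear speed of cover below 0.06 m/s and contact force between cover and the fingers below 0.1 N), for 0.3 s.
At the end, for the whole second after the job is handed in: Cover hung by its loop on the hook: peak within 22 mm of hook_rest, upright within 20 deg, still, let go. Every dish present on the cage axis within 8 mm, flat within 7 deg, still, under the catches: underside at least 23 mm below dispenser_mouth (all of step 1 and horizontal distance between each of dish0, dish1, dish2, dish3, dish4 and dispenser_mouth below 0.008 m and z of dish0 in the frame of dispenser_mouth between -0.15 and -0.023 m and angle between each of dish0, dish1, dish2, dish3, dish4's own z axis and vertical below 0.12 rad and linear speed of each of dish0, dish1, dish2, dish3, dish4 below 0.03 m/s and z of dish1 in the frame of dispenser_mouth between -0.15 and -0.023 m and z of dish2 in the frame of dispenser_mouth between -0.15 and -0.023 m and z of dish3 in the frame of dispenser_mouth between -0.15 and -0.023 m and z of dish4 in the frame of dispenser_mouth between -0.15 and -0.023 m); the robot touches nothing.
It fails at once if the tape is knocked over or shoved more than 6 cm (distance of tape from where it was at the start of the episode above 0.06 m or angle between tape's own z axis and vertical above 0.8 rad).
It fails at once if the disinfectant is knocked over or shoved more than 6 cm (distance of disinfectant from where it was at the start of the episode above 0.06 m or angle between disinfectant's own z axis and vertical above 0.8 rad).
It fails at once if the swab jar is knocked over or shoved more than 6 cm (distance of swab_jar from where it was at the start of the episode above 0.06 m or angle between swab_jar's own z axis and vertical above 0.8 rad).
It fails at once if the bowl is knocked over or shoved more than 6 cm (distance of bowl from where it was at the start of the episode above 0.06 m or angle between bowl's own z axis and vertical above 0.8 rad).
Of dish0, dish1, dish2, dish3, dish4 only 3 to 5 are there at a start; the rules pass over those that are not, and their reading is None.
At some moment in a run one of dish0, dish1, dish2, dish3, dish4 may be knocked a few centimetres aside while the robot is not near it.
It also fails if it takes over 210 s, if anything falls off the work surface, if the arm or the gripper's body presses on something with over 40 N, if the wrist force passes 120 N, or if a joint passes its speed limit or range.

## Working session

There is one attempt and no reset: what is moved stays moved. The work goes in short steps, Python scripts to look and compute and a tool call to move; the robot and the scene stay as the last step left them, time stands still between calls to the robot, and variables do not carry over. Pictures are saved under pics/ and viewed, and the job is handed in when it is done.

Besides the shell and the picture viewer there is one more tool, called in YAML: its name, and indented under it one key for each argument. move_arm: Moves the arm, as the interface text tells. Its arguments: {"type":"object","properties":{"series":{"type":"array","items":{"type":"array","items":{"type":"array","items":{"type":"number","minimum":-1,"maximum":1}}}}},"required":["series"]}

```bash
ls; mkdir -p pics; python3 - <<'E'
from station import r, viewer, spotter
import cv2
print(r.sense())
for n in ["scene","top","wrist"]:
    p,d=viewer.capture(n); cv2.imwrite(f"pics/{n}0.png",p[:,:,::-1])
    c=viewer.camera_params(n); print(n,c["mtx"].tolist(),c["pose"].round(3).tolist())
E
```

```text
pics
{'time_s': 0.0, 'joints': array([-5.74325129e+01,  2.20903089e+01,  3.80160246e-01, -2.80135984e-02,
       -6.84106327e+01, -1.48172922e+01]), 'joint_velocities': array([-0.01580617, -0.0205435 ,  0.10578944,  0.00690615, -0.11500972,
        0.0086054 ]), 'effort': array([ 1.01416848e-03, -3.90665960e+01,  1.87414616e+01,  4.22019035e+00,
        1.10729516e-02, -1.84137889e-04]), 'tcp_pos': array([ 0.19043536, -0.59481263,  0.29116933]), 'ee_rot': array([[-7.51573769e-04, -3.04694930e-01,  9.52449702e-01],
       [ 2.02124879e-03,  9.52447563e-01,  3.04695841e-01],
       [-9.99997675e-01,  2.15413921e-03, -9.99703455e-05]]), 'wrist_force': array([ 0.45653389, -0.62735522,  0.27360639]), 'moment': array([ 0.03581784, -0.00975896, -0.02675995]), 'gripper_width': 0.9943261459474511}
scene [[542.4176844615804, 0.0, 321.1968383144142], [0.0, 542.4176844615804, 234.0778503049835], [0.0, 0.0, 1.0]] [[0.258, 0.601, -0.757, 1.371], [0.966, -0.176, 0.189, -0.106], [-0.02, -0.78, -0.626, 0.826], [0.0, 0.0, 0.0, 1.0]]
top [[583.0049287434516, 0.0, 321.2765770320155], [0.0, 583.0049287434516, 233.00754178469165], [0.0, 0.0, 1.0]] [[-0.016, -0.996, 0.083, 0.476], [-1.0, 0.015, -0.012, 0.074], [0.011, -0.083, -0.997, 1.486], [0.0, 0.0, 0.0, 1.0]]
wrist [[410.9796523269249, 0.0, 314.1739508194397], [0.0, 410.9796523269249, 239.25413867439232], [0.0, 0.0, 1.0]] [[-0.304, 0.909, 0.287, 0.113], [0.953, 0.289, 0.093, -0.62], [0.002, 0.302, -0.953, 0.385], [0.0, 0.0, 0.0, 1.0]]
```

View pics/scene0.png

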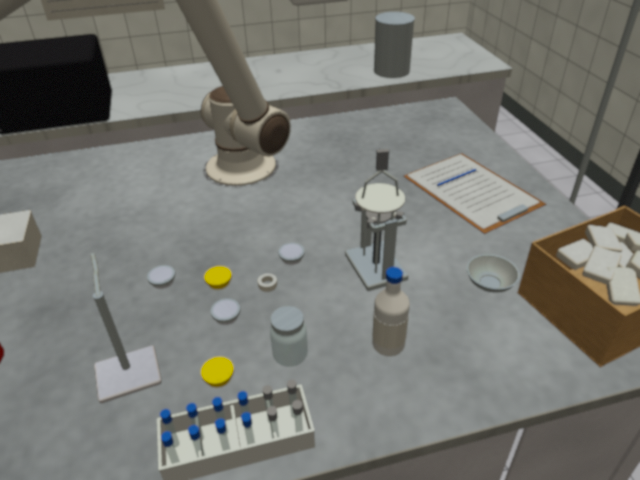

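View pics/top0.png

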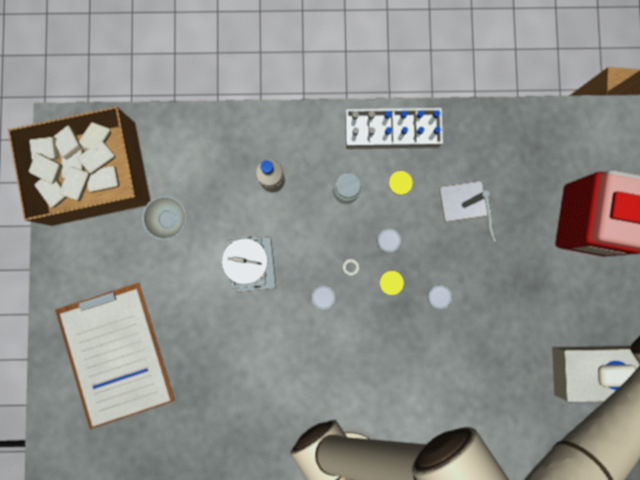

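View pics/wrist0.png

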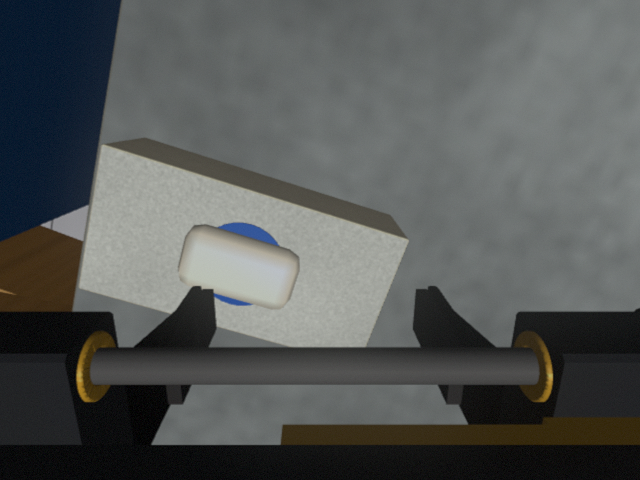

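The top view shows three silver dishes at about (323,297), (389,240) and (440,297). The yellow look-alikes are at (401,183) and (391,283), the tape at (351,267), the covered dispenser at (245,262), and the hook stand at (465,200) with its arm towards (490,240).

```bash
cat > h.py <<'E'
import numpy as np, cv2
from station import r, viewer, spotter
def cloud(n):
    p,d=viewer.capture(n); c=viewer.camera_params(n); K=c["mtx"]; T=np.array(c["pose"])
    v,u=np.mgrid[0:480,0:640]
    X=np.stack([(u-K[0,2])/K[0,0]*d,(v-K[1,2])/K[1,1]*d,d],-1)
    W=X@T[:3,:3].T+T[:3,3]; W[d<=0]=np.nan
    return p,d,W
def save(n,p,big=None):
    cv2.imwrite(f"pics/{n}.png",p[:,:,::-1])
def proj(n,P,c=None):
    c=c or viewer.camera_params(n);T=np.array(c["pose"]);q=(np.asarray(P)-T[:3,3])@T[:3,:3];q=q@c["mtx"].T;return q[...,:2]/q[...,2:]
def st():
    s=r.sense(); print("t",round(s["time_s"],2),"tcp",s["tcp_pos"].round(4),"F",s["wrist_force"].round(1),"M",s["moment"].round(2),"g",round(s["gripper_width"],3)); print(s["ee_rot"].round(3).tolist(), s["joints"].round(1)); return s
E
python3 - <<'E'
from h import *
p,d,W=cloud("top")
for nm in ["dish0","tape","disinfectant","swab_jar","bowl","cover","dispenser","hookstand"]:
    for o in spotter.trace("top",nm):
        if o["conf"]<0.3: continue
        m=o["mask"]; P=W[m]; P=P[~np.isnan(P[:,0])]
        print(nm,round(o["conf"],2),np.round(o["centre"]),m.sum(),"med",np.median(P,0).round(3),"mean",P.mean(0).round(3),"min",P.min(0).round(3),"max",P.max(0).round(3), p[m].mean(0).round())
np.save("Wtop.npy",W)
p,d,W=cloud("scene")
for nm in ["dish0","tape","cover","dispenser","hookstand"]:
    for o in spotter.trace("scene",nm):
        if o["conf"]<0.3: continue
        m=o["mask"]; P=W[m]; P=P[~np.isnan(P[:,0])]
        print("S",nm,round(o["conf"],2),np.round(o["centre"]),m.sum(),"med",np.median(P,0).round(3),"mean",P.mean(0).round(3),"min",P.min(0).round(3),"max",P.max(0).round(3))
np.save("Wscene.npy",W)
E
```

```text
dish0 0.82 [325. 299.] 448 med [0.434 0.055 0.022] mean [0.435 0.055 0.022] min [0.406 0.027 0.   ] max [0.464 0.082 0.031] [179. 187. 196.]
dish0 0.79 [389. 241.] 441 med [ 0.576 -0.114  0.022] mean [ 0.576 -0.114  0.022] min [ 0.546 -0.144 -0.004] max [ 0.609 -0.086  0.031] [177. 186. 194.]
dish0 0.74 [270. 175.] 749 med [0.724 0.174 0.127] mean [0.725 0.175 0.123] min [ 0.703  0.147 -0.005] max [0.791 0.214 0.197] [121. 127. 132.]
dish0 0.71 [400. 183.] 399 med [ 0.721 -0.146  0.022] mean [ 0.721 -0.145  0.022] min [ 0.692 -0.174  0.013] max [ 0.749 -0.117  0.031] [225. 227.  63.]
dish0 0.62 [439. 295.] 446 med [ 0.431 -0.236  0.022] mean [ 0.431 -0.236  0.022] min [ 0.402 -0.266 -0.004] max [ 0.459 -0.208  0.032] [176. 185. 194.]
dish0 0.61 [391. 280.] 421 med [ 0.471 -0.117  0.022] mean [ 0.47  -0.117  0.022] min [ 0.441 -0.144  0.013] max [ 0.499 -0.088  0.032] [227. 231.  69.]
disinfectant 0.74 [267. 176.] 751 med [0.724 0.175 0.127] mean [0.726 0.176 0.122] min [ 0.703  0.147 -0.005] max [0.795 0.214 0.197] [121. 127. 132.]
swab_jar 0.89 [348. 188.] 689 med [ 0.698 -0.006  0.
[... 1779 characters left out ...]
 [0.574 0.253 0.192]
S tape 0.67 [265. 283.] 307 med [ 0.516 -0.015  0.012] mean [ 0.514 -0.015  0.01 ] min [ 0.468 -0.035 -0.005] max [0.534 0.006 0.021]
S cover 0.82 [384. 192.] 1681 med [0.527 0.231 0.195] mean [0.51  0.237 0.203] min [ 0.017  0.181 -0.007] max [0.576 0.435 0.304]
S dispenser 0.72 [268. 279.] 281 med [ 0.515 -0.014  0.013] mean [ 0.514 -0.014  0.011] min [ 0.475 -0.035 -0.003] max [0.534 0.007 0.021]
S dispenser 0.67 [372. 250.] 2955 med [0.55  0.221 0.055] mean [0.539 0.222 0.073] min [ 0.311  0.166 -0.005] max [0.738 0.365 0.192]
S hookstand 0.88 [120. 370.] 3296 med [ 0.673 -0.307  0.013] mean [ 0.677 -0.307  0.044] min [ 0.445 -0.371 -0.005] max [ 0.727 -0.248  0.205]
```

```bash
python3 - <<'E'
from h import *
Wt=np.load("Wtop.npy");Ws=np.load("Wscene.npy")
def box(W,lo,hi):
    P=W.reshape(-1,3);P=P[~np.isnan(P[:,0])];return P[np.all((P>lo)&(P<hi),1)]
for nm,W in(("top",Wt),("scene",Ws)):
    P=box(W,[.42,.12,.008],[.64,.33,.03]); 
    print(nm,"base",cv2.minAreaRect(P[:,:2].astype(np.float32)),len(P),P[:,2].mean())
    P=box(W,[.42,.12,.225],[.64,.33,.4]);print(" cover tab/loop",len(P),P.mean(0))
    Q=P[P[:,2]>.27];print(" tab",Q.mean(0),Q[:,2].max(),cv2.minAreaRect(Q[:,:2].astype(np.float32)))
    c=P[:,:2]-P[:,:2].mean(0);u,s,v=np.linalg.svd(c,full_matrices=False);print("  loop dir",v[0],np.degrees(np.arctan2(v[0][1],v[0][0])),s)
    P=box(W,[.42,.12,.18],[.64,.33,.205]);print(" disc",cv2.minEnclosingCircle(P[:,:2].astype(np.float32)),P.mean(0))
    P=box(W,[.5,-.42,.009],[.78,-.22,.025]);print(" hs base",cv2.minAreaRect(P[:,:2].astype(np.float32)),len(P))
    P=box(W,[.5,-.42,.15],[.78,-.22,.25]);print(" hook pts",len(P))
    for q in P[np.argsort(P[:,0])][::max(1,len(P)//25)]: print("    ",q.round(3))
p,d,W=cloud("top");save("t1",cv2.resize(p[150:330,190:520],None,fx=2.4,fy=2.4,interpolation=cv2.INTER_CUBIC))
p,d,W=cloud("scene");save("s1",np.hstack([cv2.resize(p[140:300,330:430],(400,640))[:590],cv2.resize(p[245:400,80:180],(400,620))[:590]]))
E
```

```text
top base ((0.530079185962677, 0.22852978110313416), (0.2056330293416977, 0.2043124884366989), 1.1413235664367676) 595 0.016758260499832516
 cover tab/loop 120 [0.52141842 0.2242297  0.27498373]
 tab [0.5220383  0.22817849 0.30068701] 0.30840434166702857 ((0.5224730372428894, 0.22934576869010925), (0.024807635694742203, 0.009933827444911003), 80.480712890625)
  loop dir [0.16475146 0.98633511] 80.51720352437 [0.17572736 0.02748533]
 disc ((0.5224645733833313, 0.22973065078258514), 0.05022807419300079) [0.52227874 0.22874651 0.19551828]
 hs base ((0.6370612382888794, -0.33202028274536133), (0.268919974565506, 0.16732555627822876), 1.7161973714828491) 1271
 hook pts 255
     [ 0.556 -0.323  0.205]
     [ 0.563 -0.321  0.204]
     [ 0.569 -0.322  0.203]
     [ 0.574 -0.321  0.197]
     [ 0.581 -0.322  0.196]
     [ 0.588 -0.318  0.194]
     [ 0.594 -0.315  0.199]
     [ 0.599 -0.317  0.193]
     [ 0.605 -0.314  0.204]
     [ 0.61  -0.32   0.199]
     [ 0.616 -0.316  0.205]
     [ 0.621 -0.318  0.201]
     [ 0.627 -0.312  0.205]
     [ 0.634 -0.313  0.205]
     [ 0.639 -0.309  0.201]
    
[... 1018 characters left out ...]

     [ 0.566 -0.325  0.201]
     [ 0.572 -0.321  0.201]
     [ 0.58  -0.318  0.193]
     [ 0.587 -0.319  0.195]
     [ 0.604 -0.314  0.196]
     [ 0.618 -0.316  0.203]
     [ 0.629 -0.317  0.199]
     [ 0.639 -0.311  0.201]
     [ 0.65  -0.307  0.201]
     [ 0.656 -0.308  0.201]
     [ 0.662 -0.305  0.199]
     [ 0.665 -0.3    0.175]
     [ 0.667 -0.316  0.176]
     [ 0.668 -0.314  0.172]
     [ 0.669 -0.303  0.202]
     [ 0.669 -0.314  0.188]
     [ 0.67  -0.301  0.165]
     [ 0.671 -0.303  0.193]
     [ 0.671 -0.304  0.196]
     [ 0.671 -0.313  0.151]
     [ 0.672 -0.305  0.197]
     [ 0.672 -0.306  0.19 ]
     [ 0.673 -0.306  0.189]
     [ 0.673 -0.305  0.168]
     [ 0.675 -0.307  0.184]
```

View pics/t1.png

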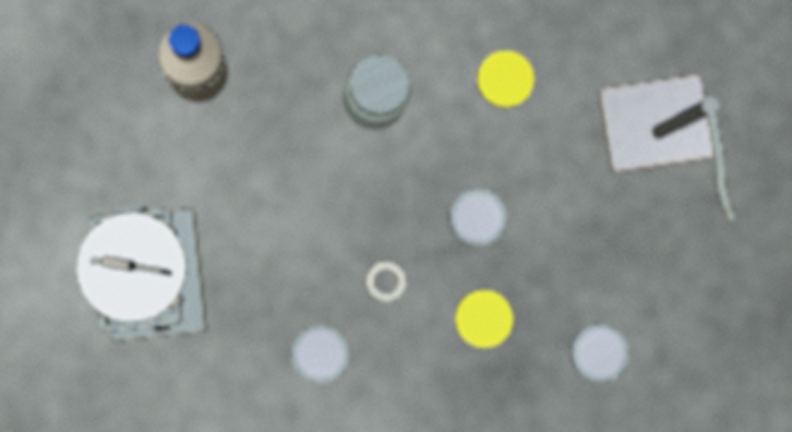

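View pics/s1.png

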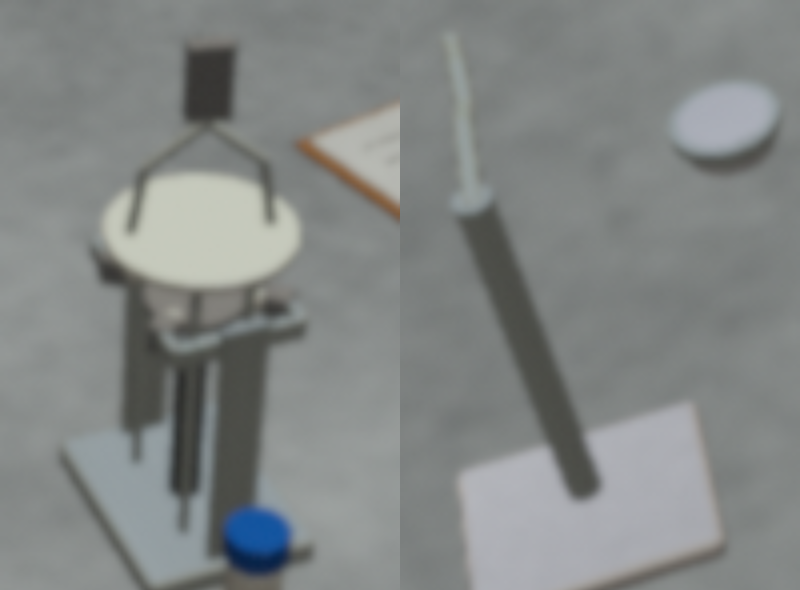

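move_arm:
  series:
    - [[0, 0, 0.3, 0.34, 0.85, 0.18, 1], [0, 0, 0.5, 0.34, 0.85, 0.18, 1], [0, 0, 0.5, 0.34, 0.85, 0.18, 1], [0, 0, 0.5, 0.34, 0.85, 0.18, 1], [0, 0, 0.5, 0.34, 0.85, 0.18, 1], [0, 0, 0.5, 0.34, 0.85, 0.18, 1], [0, 0, 0.5, 0.34, 0.85, 0.18, 1], [0, 0, 0.5, 0.34, 0.85, 0.18, 1], [0, 0, 0.5, 0.34, 0.85, 0.18, 1], [0, 0, 0.5, 0.34, 0.85, 0.18, 1], [0, 0, 0.5, 0.34, 0.85, 0.18, 1], [0, 0, 0.5, 0.34, 0.85, 0.18, 1], [0, 0, 0.5, 0.34, 0.85, 0.18, 1], [0, 0, 0.5, 0.34, 0.85, 0.18, 1], [0, 0, 0.5, 0.3, 0.6, 0, 1], [0, 0, 0.5, 0, 0, 0, 1], [0, 0, 0, 0, 0, 0, 1]]

```text
time_s: 3.12
tcp_pos: [0.4976, 0.1805, 0.4494]
ee_rot: [[0.009, -0.991, 0.135], [0.006, 0.135, 0.991], [-1.0, -0.008, 0.007]]
wrist_force: [-0.7, 0.3, 1.3]
gripper_width: 0.999
```

```bash
python3 - <<'E'
from h import *
s=st()
for n in ["wrist","top"]:
    p,d,W=cloud(n); save(n+"2",p)
    P=W.reshape(-1,3);P=P[~np.isnan(P[:,0])]
    P=P[(abs(P[:,0]-.523)<.06)&(abs(P[:,1]-.23)<.06)]
    Q=P[(P[:,2]>.27)&(P[:,2]<.31)];
    if len(Q): print(n,"tab",len(Q),Q.mean(0).round(4),Q[:,2].max(),cv2.minAreaRect(Q[:,:2].astype(np.float32)))
    Q=P[(P[:,2]>.185)&(P[:,2]<.205)]
    if len(Q): print("disc",cv2.minEnclosingCircle(Q[:,:2].astype(np.float32)),Q[:,2].mean())
E
```

```text
t 3.12 tcp [0.4976 0.1805 0.4494] F [-0.7  0.3  1.3] M [-0.04  0.1   0.04] g 0.999
[[0.009, -0.991, 0.135], [0.006, 0.135, 0.991], [-1.0, -0.008, 0.007]] [ 37.5   8.3   3.7   0.  -84.8 -45.3]
wrist tab 842 [0.5223 0.2258 0.2972] 0.3061921693547347 ((0.523308515548706, 0.22974282503128052), (0.024191083386540413, 0.01001413632184267), 80.42015838623047)
disc ((0.5232322812080383, 0.2304990142583847), 0.050019484013319016) 0.19666798037983166
```

View pics/wrist2.png

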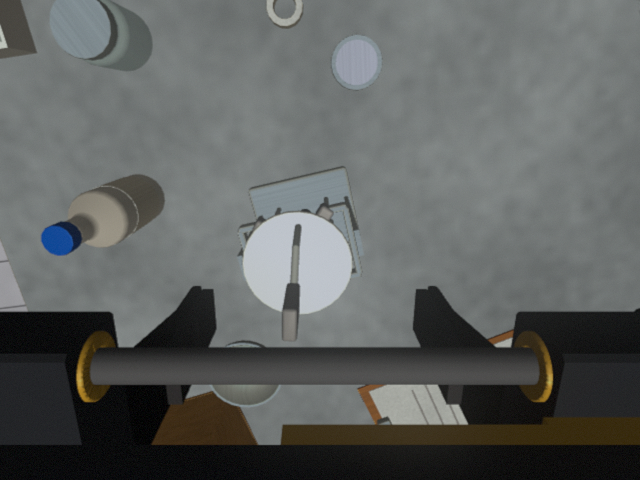

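View pics/top2.png

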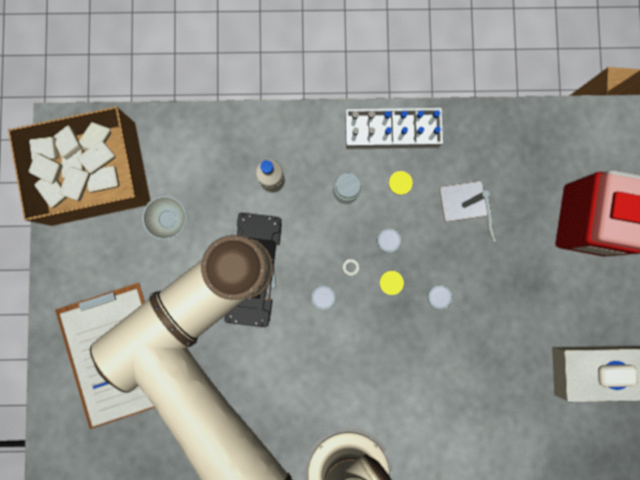

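move_arm:
  series:
    - [[-0.04, 0.06, -0.22, 0.22, 0.4, 0, 1], [0, 0, 0, 0.22, 0.42, 0, 1], [0, 0, 0, 0, 0, -0.5, 1], [0, 0, 0, 0, 0, 0, 1]]

```text
time_s: 3.72
tcp_pos: [0.5239, 0.2274, 0.4207]
ee_rot: [[0.003, -0.985, 0.175], [0.002, 0.175, 0.985], [-1.0, -0.003, 0.002]]
wrist_force: [0.9, -0.2, -0.0]
gripper_width: 1.002
```

```bash
cat >> h.py <<'E'
def to(p,yaw):
    """print scaled total shift/turn to reach tcp p pointing down with jaw axis at yaw deg (mod 180)"""
    from scipy.spatial.transform import Rotation as R
    s=r.sense(); M=s["ee_rot"]; best=None
    for k in (0,180):
        a=np.radians(yaw+k); y=np.array([np.cos(a),np.sin(a),0]); x=np.array([0,0,-1.]); T=np.stack([x,y,np.cross(x,y)],1)
        v=R.from_matrix(T@M.T).as_rotvec(degrees=True)
        if best is None or np.linalg.norm(v)<np.linalg.norm(best): best=v
    print("turn/8",(best/8).round(3),"shift/60",((np.array(p)-s["tcp_pos"])/.06).round(3),"yaw",round(np.degrees(np.arctan2(M[1,1],M[0,1])),2))
E
python3 -c "
from h import *
st();to([.5233,.2297,.341],170.4)"
```

```text
t 3.73 tcp [0.5239 0.2274 0.4207] F [ 0.9 -0.2 -0. ] M [0.05 0.1  0.06] g 1.002
[[0.003, -0.985, 0.175], [0.002, 0.175, 0.985], [-1.0, -0.003, 0.002]] [ 39.7  13.2   6.    0.  -82.6 -49.8]
turn/8 [-0.013  0.02   0.057] shift/60 [-0.01   0.038 -1.329] yaw 169.94
```

move_arm:
  series:
    - [[0, 0, 0.05, -0.01, 0.04, -0.4, 1], [0, 0, 0, 0, 0, -0.4, 1], [0, 0, 0, 0, 0, -0.4, 1], [0, 0, 0, 0, 0, -0.13, 1], [0, 0, 0, 0, 0, 0, 1]]

```text
time_s: 4.35
tcp_pos: [0.5252, 0.2276, 0.3484]
ee_rot: [[0.017, -0.985, 0.172], [0.007, 0.172, 0.985], [-1.0, -0.015, 0.01]]
wrist_force: [0.0, 0.7, 0.3]
gripper_width: 1.0
```

```bash
python3 -c "
from h import *
st();to([.5233,.2297,.341],170.4)
p,d,W=cloud('wrist');save('w3',p)"
```

```text
t 4.35 tcp [0.5252 0.2276 0.3484] F [0.  0.7 0.3] M [0.08 0.12 0.02] g 1.0
[[0.017, -0.985, 0.172], [0.007, 0.172, 0.985], [-1.0, -0.015, 0.01]] [ 39.8  14.5  -2.5   0.3 -72.  -49.8]
turn/8 [-0.052  0.119  0.037] shift/60 [-0.032  0.035 -0.124] yaw 170.1
```

View pics/w3.png

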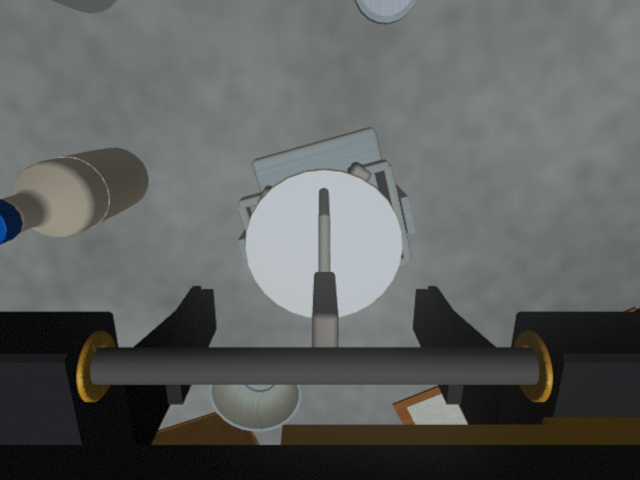

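The tab at column 325 lies between the finger tips at columns 215 and 415. I'll correct the small offset and tilt, then lower.

move_arm:
  series:
    - [[-0.05, 0.12, 0.04, -0.03, 0.035, -0.12, 1], [0, 0, 0, 0, 0, 0, 1]]

```text
time_s: 4.65
tcp_pos: [0.5239, 0.2301, 0.3432]
ee_rot: [[0.002, -0.986, 0.166], [0.002, 0.166, 0.986], [-1.0, -0.002, 0.003]]
wrist_force: [0.0, -0.5, 0.4]
gripper_width: 0.994
```

```bash
python3 -c "
from h import *
st();to([.5233,.2297,.341],170.4)"
```

```text
t 4.65 tcp [0.5239 0.2301 0.3432] F [ 0.  -0.5  0.4] M [0.03 0.07 0.06] g 0.994
[[0.002, -0.986, 0.166], [0.002, 0.166, 0.986], [-1.0, -0.002, 0.003]] [ 39.9  15.   -2.4  -0.  -72.4 -49.5]
turn/8 [-0.016  0.017 -0.004] shift/60 [-0.011 -0.007 -0.037] yaw 170.44
```

move_arm:
  series:
    - [[0, 0, 0, 0, 0, -0.03, 0.3], [0, 0, 0, 0, 0, 0, 0.05], [0, 0, 0, 0, 0, 0, 0], [0, 0, 0, 0, 0, 0, 0], [0, 0, 0, 0, 0, 0, 0], [0, 0, 0, 0, 0, 0, 0]]

```text
time_s: 5.4
tcp_pos: [0.5241, 0.2303, 0.342]
ee_rot: [[0.003, -0.986, 0.166], [0.003, 0.166, 0.986], [-1.0, -0.003, 0.003]]
wrist_force: [-0.9, 0.2, 1.3]
gripper_width: 0.403
```

move_arm:
  series:
    - [[0, 0, 0, 0, 0, 0, 0], [0, 0, 0, 0, 0, 0, 0], [0, 0, 0, 0, 0, 0, 0], [0, 0, 0, 0, 0, 0, 0], [0, 0, 0, 0, 0, 0, 0]]

```text
time_s: 6.02
tcp_pos: [0.524, 0.2303, 0.3415]
ee_rot: [[0.003, -0.986, 0.166], [0.002, 0.166, 0.986], [-1.0, -0.002, 0.003]]
wrist_force: [0.5, 0.4, -0.6]
gripper_width: 0.115
```

move_arm:
  series:
    - [[0, 0, 0, 0, 0, 0.2, 0], [0, 0, 0, 0, 0, 0.3, 0], [0, 0, 0, 0, 0, 0.4, 0], [0, 0, 0, 0, 0, 0.4, 0], [0, 0, 0, 0, 0, 0.4, 0], [0, 0, 0, 0, 0, 0, 0]]

```text
time_s: 6.78
tcp_pos: [0.5236, 0.2298, 0.4493]
ee_rot: [[0.004, -0.986, 0.166], [0.003, 0.166, 0.986], [-1.0, -0.003, 0.003]]
wrist_force: [-0.5, -0.0, -1.2]
gripper_width: 0.11
```

```bash
python3 -c "
from h import *
st()
p,d,W=cloud('wrist');save('w4',p)
P=W.reshape(-1,3);P=P[~np.isnan(P[:,0])]
s=r.sense()['tcp_pos']
Q=P[(abs(P[:,0]-s[0])<.06)&(abs(P[:,1]-s[1])<.06)&(P[:,2]>.25)&(P[:,2]<.33)]
z=np.median(Q[:,2]);print(z);Q=Q[abs(Q[:,2]-z)<.006];print(cv2.minEnclosingCircle(Q[:,:2].astype(np.float32)));A=np.c_[Q[:,:2],np.ones(len(Q))];print(np.linalg.lstsq(A,Q[:,2],rcond=None)[0])
a=np.radians(7.4);u=np.array([np.cos(a),np.sin(a)]);h=np.array([.676,-.3066])-.085*u
print('rest',h,'start -0.10',h-.1*u);to([*(h-.1*u),.42],187.4)"
```

```text
t 6.78 tcp [0.5236 0.2298 0.4493] F [-0.5 -0.  -1.2] M [ 0.09  0.09 -0.01] g 0.11
[[0.004, -0.986, 0.166], [0.003, 0.166, 0.986], [-1.0, -0.003, 0.003]] [ 39.9  13.    9.6   0.  -86.3 -49.5]
0.30293947482897865
((0.5240876078605652, 0.22960332036018372), 0.0500849150121212)
[-0.00157929  0.00104036  0.30352031]
rest [ 0.59170795 -0.31754763] start -0.10 [ 0.49254083 -0.33042719]
turn/8 [-1.100e-02  2.000e-03  2.121e+00] shift/60 [-0.51  -9.336 -0.46 ] yaw 170.44
```

View pics/w4.png

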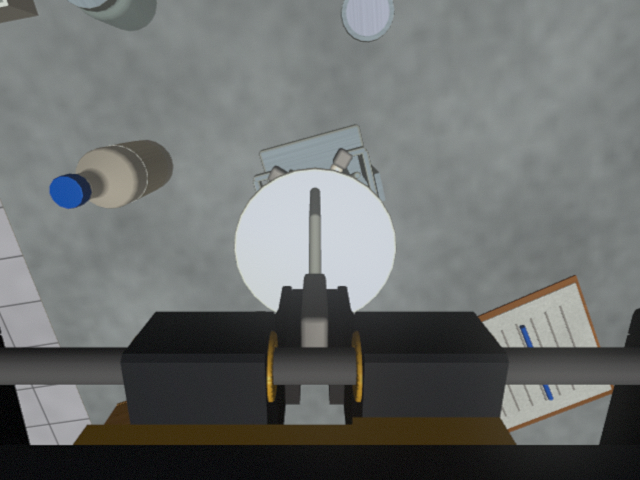

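The cover is in the grip, level, with its disc centred under the tool. Next I carry it to the hook side.

move_arm:
  series:
    - [[0, 0, 0.15, -0.02, -0.3, 0, 0], [0, 0, 0.15, -0.04, -0.5, 0, 0], [0, 0, 0.15, -0.04, -0.6, 0, 0], [0, 0, 0.15, -0.04, -0.6, 0, 0], [0, 0, 0.15, -0.04, -0.6, 0, 0], [0, 0, 0.15, -0.04, -0.6, 0, 0], [0, 0, 0.15, -0.04, -0.6, 0, 0], [0, 0, 0.15, -0.04, -0.6, 0, 0], [0, 0, 0.15, -0.04, -0.6, 0, 0], [0, 0, 0.15, -0.04, -0.6, 0, 0], [0, 0, 0.15, -0.04, -0.6, 0, 0], [0, 0, 0.15, -0.04, -0.6, 0, 0], [0, 0, 0.15, -0.04, -0.6, 0, 0], [0, 0, 0.15, -0.04, -0.6, 0, 0], [0, 0, 0, -0.04, -0.6, 0, 0], [0, 0, 0, -0.04, -0.5, 0, 0], [0, 0, 0, 0, -0.3, 0, 0], [0, 0, 0, 0, 0, 0, 0]]

```text
time_s: 9.07
tcp_pos: [0.4755, -0.3497, 0.4184]
ee_rot: [[-0.046, -0.99, -0.137], [0.002, -0.137, 0.991], [-0.999, 0.045, 0.008]]
wrist_force: [-0.9, 0.8, -0.9]
gripper_width: 0.112
```

```bash
python3 -c "
from h import *
st()
to([.4925,-.3304,.36],187.4)
for n in ['wrist','top','scene']:
  p,d,W=cloud(n);save(n+'5',p)"
```

```text
t 9.07 tcp [ 0.4755 -0.3497  0.4184] F [-0.9  0.8 -0.9] M [ 0.07 -0.02 -0.03] g 0.112
[[-0.046, -0.99, -0.137], [0.002, -0.137, 0.991], [-0.999, 0.045, 0.008]] [-20.3  16.3   9.5   0.8 -85.7  28.1]
turn/8 [-0.014 -0.328 -0.061] shift/60 [ 0.283  0.322 -0.974] yaw -172.1
```

View pics/wrist5.png

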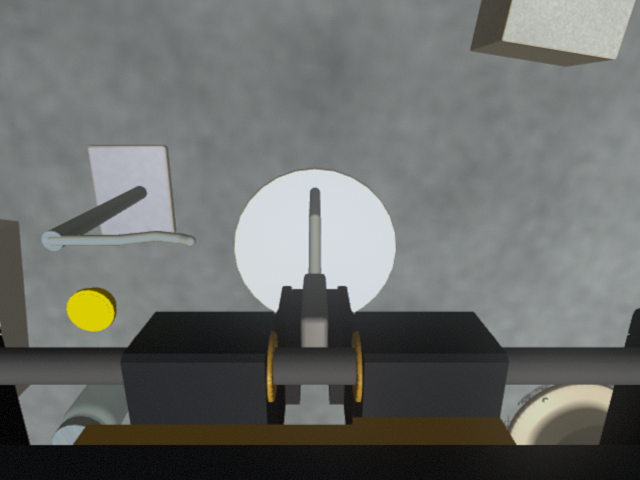

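View pics/scene5.png

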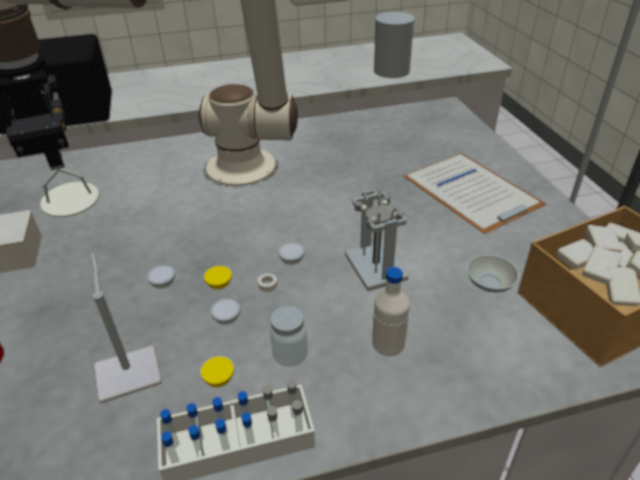

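```bash
python3 - <<'E'
from h import *
for n in ["wrist","top","scene"]:
    p,d,W=cloud(n);P=W.reshape(-1,3);P=P[~np.isnan(P[:,0])]
    Q=P[(P[:,0]>.54)&(P[:,0]<.655)&(abs(P[:,1]+.317)<.03)&(P[:,2]>.175)&(P[:,2]<.225)]
    f=np.polyfit(Q[:,0],Q[:,1],1);print(n,len(Q),"y=",f,"ang",np.degrees(np.arctan(f[0])),"y at .592",np.polyval(f,.592),"xmin",Q[:,0].min())
    for a in np.arange(.555,.65,.01):
        q=Q[(Q[:,0]>a)&(Q[:,0]<a+.01)]
        if len(q):print("  ",round(a+.005,3),len(q),q[:,1].mean().round(4),"ztop",np.percentile(q[:,2],90).round(4))
    Q=P[(P[:,0]>.64)&(P[:,0]<.7)&(abs(P[:,1]+.31)<.03)&(P[:,2]>.195)&(P[:,2]<.225)]
    if len(Q):print("  posttop",Q.mean(0))
E
```

```text
wrist 1310 y= [ 0.13301157 -0.397869  ] ang 7.576528845971445 y at .592 -0.3191261503057823 xmin 0.5567929386107918
   0.56 104 -0.3231 ztop 0.2095
   0.57 118 -0.3223 ztop 0.2059
   0.58 113 -0.3208 ztop 0.2007
   0.59 132 -0.3194 ztop 0.1975
   0.6 150 -0.318 ztop 0.2011
   0.61 153 -0.3167 ztop 0.205
   0.62 137 -0.3152 ztop 0.2059
   0.63 136 -0.3141 ztop 0.2062
   0.64 134 -0.3127 ztop 0.2061
   0.65 133 -0.3115 ztop 0.206
  posttop [ 0.65839482 -0.31062078  0.20380507]Traceback (most recent call last):
  File "<stdin>", line 5, in <module>
    raise TypeError("expected non-empty vector for x")
TypeError: expected non-empty vector for x
```

move_arm:
  series:
    - [[-0.01, -0.33, -0.04, 0.28, 0.28, -0.3, 0], [0, 0, 0, 0, 0, -0.5, 0], [0, 0, 0, 0, 0, -0.5, 0], [0, 0, 0, 0, 0, -0.5, 0], [0, 0, 0, 0, 0, 0, 0]]

```text
time_s: 9.95
tcp_pos: [0.494, -0.3268, 0.3126]
ee_rot: [[0.01, -0.99, -0.14], [-0.003, -0.14, 0.99], [-1.0, -0.01, -0.004]]
wrist_force: [0.6, 0.0, -0.6]
gripper_width: 0.113
```

```bash
python3 -c "
from h import *
st()
to([.4925,-.3325,.306],187.6)"
```

```text
t 9.95 tcp [ 0.494  -0.3268  0.3126] F [ 0.6  0.  -0.6] M [ 0.01  0.18 -0.01] g 0.113
[[0.01, -0.99, -0.14], [-0.003, -0.14, 0.99], [-1.0, -0.01, -0.004]] [-17.8  17.9  -2.8  -0.  -68.7  25.9]
turn/8 [ 0.021  0.072 -0.059] shift/60 [-0.025 -0.095 -0.111] yaw -171.93
```

move_arm:
  series:
    - [[0.02, 0.07, -0.06, 0, -0.095, -0.08, 0], [0, 0, 0, 0.2, 0.027, 0, 0], [0, 0, 0, 0.2, 0.027, 0, 0], [0, 0, 0, 0.2, 0.027, 0, 0], [0, 0, 0, 0.2, 0.027, 0, 0], [0, 0, 0, 0, 0, 0, 0]]

```text
time_s: 10.7
tcp_pos: [0.5483, -0.3262, 0.3128]
ee_rot: [[0.008, -0.991, -0.134], [-0.004, -0.134, 0.991], [-1.0, -0.008, -0.006]]
wrist_force: [0.1, -0.0, -1.5]
gripper_width: 0.111
```

```bash
python3 -c "
from h import *
st()
to([.542,-.3257,.307],187.6)
to([.5915,-.3192,.307],187.6)
p,d,W=cloud('wrist');save('w6',p)
p,d,W=cloud('scene');save('s6',cv2.resize(p[100:400,0:320],None,fx=2,fy=2,interpolation=cv2.INTER_CUBIC))"
```

```text
t 10.7 tcp [ 0.5483 -0.3262  0.3128] F [ 0.1 -0.  -1.5] M [0.   0.16 0.02] g 0.111
[[0.008, -0.991, -0.134], [-0.004, -0.134, 0.991], [-1.0, -0.008, -0.006]] [-16.2  22.4   3.9   0.1 -71.   23.8]
turn/8 [ 0.032  0.061 -0.01 ] shift/60 [-0.105  0.009 -0.096] yaw -172.32
turn/8 [ 0.032  0.061 -0.01 ] shift/60 [ 0.72   0.117 -0.096] yaw -172.32
```

View pics/w6.png

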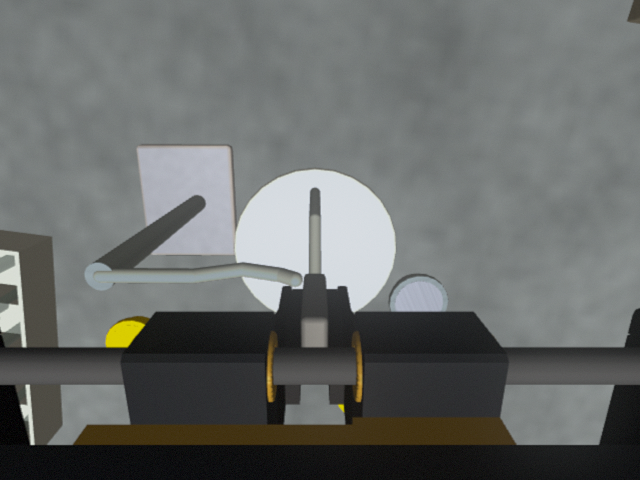

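View pics/s6.png

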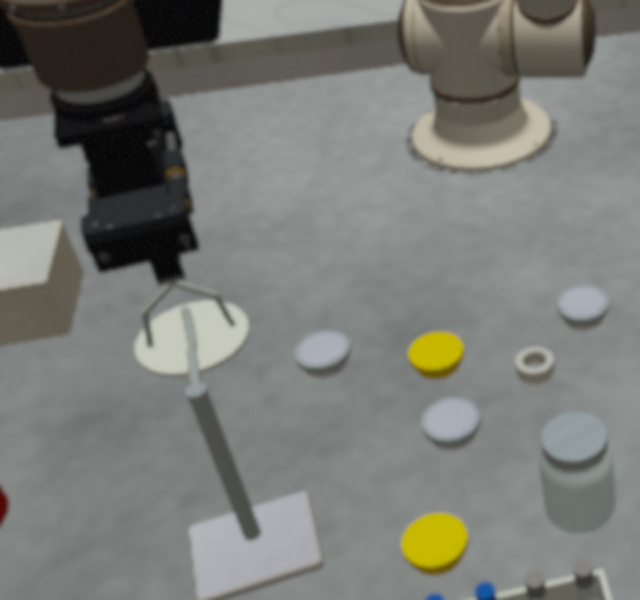

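move_arm:
  series:
    - [[0.03, 0.06, 0, 0.18, 0.03, -0.05, 0], [0, 0, 0, 0.18, 0.03, -0.02, 0], [0, 0, 0, 0.18, 0.03, 0, 0], [0, 0, 0, 0.12, 0.02, 0, 0], [0, 0, 0, 0, 0, 0, 0]]

```text
time_s: 11.42
tcp_pos: [0.5894, -0.3194, 0.3081]
ee_rot: [[-0.001, -0.991, -0.133], [0.0, -0.133, 0.991], [-1.0, 0.001, 0.0]]
wrist_force: [0.1, -0.3, -1.4]
gripper_width: 0.111
```

```bash
python3 -c "
from h import *
st()
to([.5915,-.3192,.284],187.6)
p,d,W=cloud('scene');save('s7',cv2.resize(p[100:400,0:320],None,fx=2,fy=2,interpolation=cv2.INTER_CUBIC))"
```

```text
t 11.43 tcp [ 0.5894 -0.3194  0.3081] F [ 0.1 -0.3 -1.4] M [0.03 0.09 0.05] g 0.111
[[-0.001, -0.991, -0.133], [0.0, -0.133, 0.991], [-1.0, 0.001, 0.0]] [-14.7  26.    9.    0.  -73.1  22.3]
turn/8 [-0.002 -0.009 -0.004] shift/60 [ 0.034  0.003 -0.402] yaw -172.37
```

View pics/s7.png

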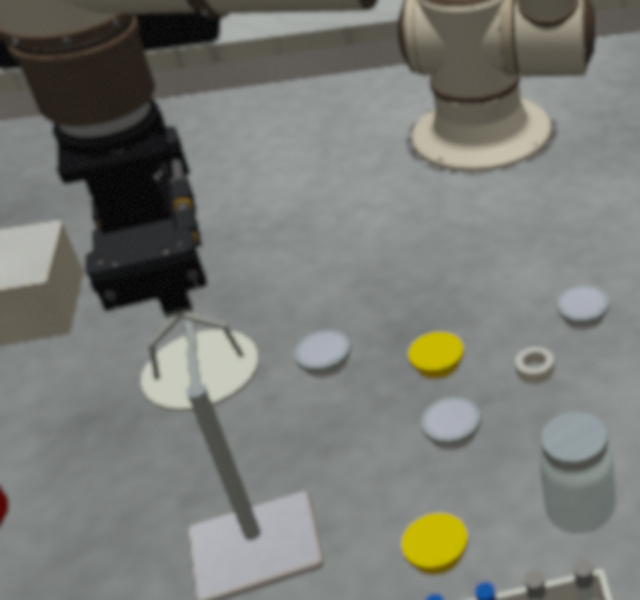

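move_arm:
  series:
    - [[0, 0, 0, 0.035, 0, -0.15, 0], [0, 0, 0, 0, 0, -0.15, 0], [0, 0, 0, 0, 0, -0.04, 0], [0, 0, 0, 0, 0, 0, 0]]

```text
time_s: 11.98
tcp_pos: [0.5903, -0.3196, 0.286]
ee_rot: [[-0.003, -0.991, -0.132], [0.001, -0.132, 0.991], [-1.0, 0.003, 0.001]]
wrist_force: [0.4, 0.5, -1.5]
gripper_width: 0.116
```

move_arm:
  series:
    - [[0, 0, 0, 0, 0, -0.04, 0], [0, 0, 0, 0, 0, -0.03, 0], [0, 0, 0, 0, 0, 0, 0]]

```text
time_s: 12.35
tcp_pos: [0.5902, -0.3195, 0.2843]
ee_rot: [[-0.001, -0.991, -0.132], [-0.0, -0.132, 0.991], [-1.0, 0.001, -0.0]]
wrist_force: [0.3, 0.8, -0.2]
gripper_width: 0.11
```

move_arm:
  series:
    - [[0, 0, 0, 0, 0, -0.02, 0], [0, 0, 0, 0, 0, 0, 0.15], [0, 0, 0, 0, 0, 0, 0.2], [0, 0, 0, 0, 0, 0, 0.3], [0, 0, 0, 0, 0, 0, 0.3], [0, 0, 0, 0, 0, 0, 0.3], [0, 0, 0, 0, 0, 0, 0.3]]

```text
time_s: 13.22
tcp_pos: [0.5909, -0.3201, 0.2828]
ee_rot: [[0.001, -0.991, -0.132], [-0.001, -0.132, 0.991], [-1.0, -0.001, -0.002]]
wrist_force: [-0.1, -0.5, 0.4]
gripper_width: 0.298
```

```bash
python3 -c "
from h import *
st()
p,d,W=cloud('wrist');save('w8',p)
p,d,W=cloud('scene');save('s8',cv2.resize(p[100:400,0:320],None,fx=2,fy=2,interpolation=cv2.INTER_CUBIC))"
```

```text
t 13.22 tcp [ 0.5909 -0.3201  0.2828] F [-0.1 -0.5  0.4] M [ 0.03  0.14 -0.05] g 0.298
[[0.001, -0.991, -0.132], [-0.001, -0.132, 0.991], [-1.0, -0.001, -0.002]] [-14.7  27.    6.9   0.1 -69.9  22.2]
```

View pics/w8.png

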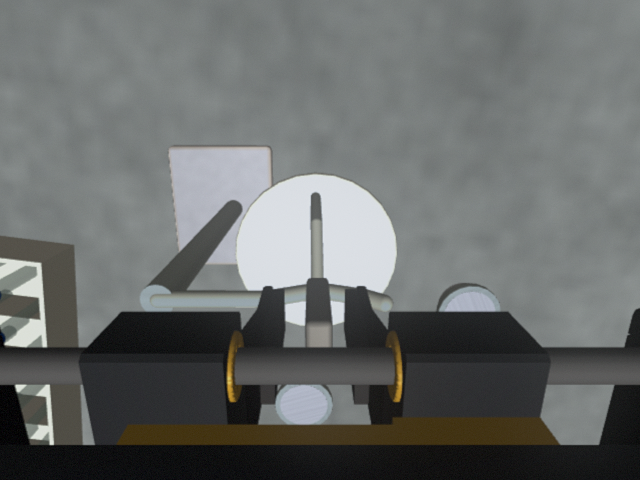

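View pics/s8.png

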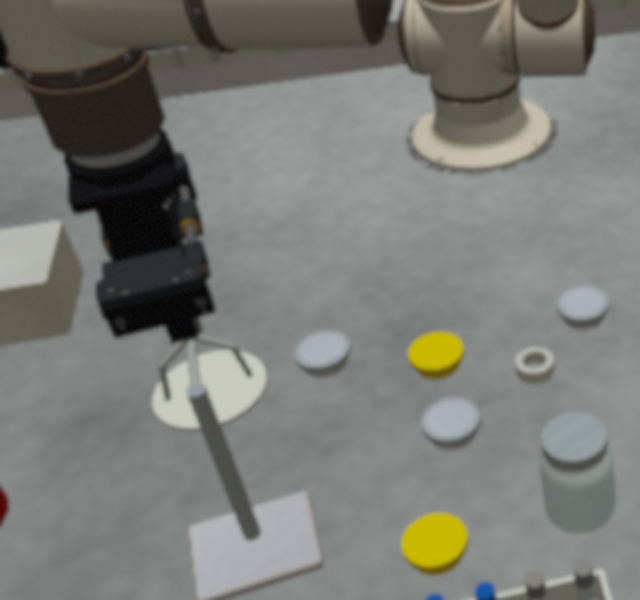

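The cover hangs on the hook with the tab between the opened pads. I'll raise straight up.

move_arm:
  series:
    - [[0, 0, 0, 0, 0, 0.1, 0.3], [0, 0, 0, 0, 0, 0.3, 0.3], [0, 0, 0, 0, 0, 0.4, 0.3], [0, 0, 0, 0, 0, 0.5, 0.3], [0, 0, 0, 0, 0, 0.5, 0.5], [0, 0, 0, 0, 0, 0.5, 1], [0, 0, 0, 0, 0, 0, 1]]

```text
time_s: 14.2
tcp_pos: [0.5901, -0.32, 0.428]
ee_rot: [[0.003, -0.991, -0.132], [-0.003, -0.132, 0.991], [-1.0, -0.003, -0.004]]
wrist_force: [-0.2, 0.2, 0.8]
gripper_width: 0.558
```

```bash
cat > meas.py <<'E'
from h import *
def dishes(n="top"):
    p,d,W=cloud(n);P=W.reshape(-1,3);C=p.reshape(-1,3).astype(int)
    ok=(~np.isnan(P[:,0]))&(P[:,2]>.015)&(P[:,2]<.03)&(P[:,0]>.33)&(P[:,0]<.85)&(abs(P[:,1])<.42)
    m=ok.reshape(480,640).astype(np.uint8)
    k,l,s,c=cv2.connectedComponentsWithStats(m)
    for i in range(1,k):
        if s[i,4]<150: continue
        q=P[(l==i).ravel()];col=C[(l==i).ravel()].mean(0).round()
        cc,rad=cv2.minEnclosingCircle(q[:,:2].astype(np.float32))
        print(n,"mean",q.mean(0).round(4),"circ",np.round(cc,4),round(rad,4),"col",col,s[i,4])
    return p
def cover(n="top"):
    p,d,W=cloud(n);P=W.reshape(-1,3);P=P[~np.isnan(P[:,0])]
    Q=P[(abs(P[:,0]-.59)<.08)&(abs(P[:,1]+.32)<.08)]
    D=Q[(Q[:,2]>.115)&(Q[:,2]<.16)]
    if len(D): print(n,"cover disc z",np.median(D[:,2]),cv2.minEnclosingCircle(D[abs(D[:,2]-np.median(D[:,2]))<.008][:,:2].astype(np.float32)))
    T=Q[(Q[:,2]>.222)&(Q[:,2]<.26)&(abs(Q[:,0]-.59)<.03)]
    if len(T): print("tab",T.mean(0),T[:,2].max())
    return p
E
python3 -c "
from meas import *
st(); p=dishes('top');save('t9',p);cover('top');p=cover('scene');save('s9',cv2.resize(p[150:400,50:400],None,fx=2,fy=2,interpolation=cv2.INTER_CUBIC));cover('wrist')
to([.435,-.236,.2],95.6)"
```

```text
t 14.2 tcp [ 0.5901 -0.32    0.428 ] F [-0.2  0.2  0.8] M [-0.    0.11  0.03] g 0.558
[[0.003, -0.991, -0.132], [-0.003, -0.132, 0.991], [-1.0, -0.003, -0.004]] [-14.7  23.9  22.3   0.1 -88.1  22.3]
top mean [ 0.7214 -0.1465  0.0219] circ [ 0.7219 -0.1471] 0.0302 col [220. 222.  63.] 422
top mean [ 0.5752 -0.1141  0.0221] circ [ 0.5755 -0.1143] 0.0303 col [173. 181. 190.] 432
top mean [0.5219 0.1961 0.0185] circ [0.5217 0.2056] 0.0674 col [149. 161. 163.] 454
top mean [0.4863 0.2461 0.0188] circ [0.5014 0.2425] 0.0436 col [147. 159. 160.] 158
top mean [ 0.4687 -0.1175  0.0221] circ [ 0.4691 -0.1175] 0.0301 col [221. 225.  68.] 434
top mean [0.4351 0.0544 0.0219] circ [0.4352 0.0544] 0.0297 col [174. 183. 191.] 434
top cover disc z 0.13639503499733197 ((0.5835649967193604, -0.3498501181602478), 0.03577757254242897)
tab [ 0.58941944 -0.32434039  0.24499291] 0.2503752636500578
scene cover disc z 0.13563429973381763 ((0.6066312193870544, -0.31723135709762573), 0.06488271802663803)
tab [ 0.59376671 -0.31778435  0.23522035] 0.2462402192445997
wrist cover disc z 0.13778619216758067 ((0.6050421595573425, -0.31414875388145447), 0.06334361433982849)
tab [ 0.59013347 -0.32139641  0.24344517] 0.24748365105069553
turn/8 [ 0.026 -0.037 11.   ] shift/60 [-2.575  1.391 -3.712] yaw -172.4
```

View pics/s9.png

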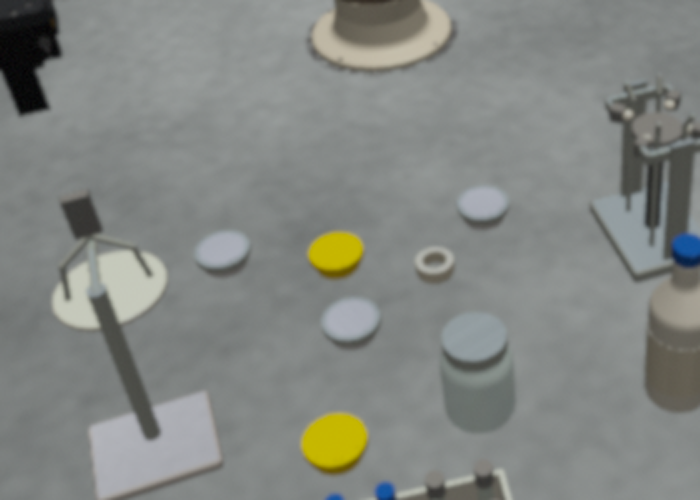

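The cover hangs upright, with its disc at z 0.137 and the peak at about 0.199. Next is the first dish.

move_arm:
  series:
    - [[0, 0, -0.5, -0.15, 0.08, 0, 1], [0, 0, -0.9, -0.24, 0.13, 0, 1], [0, 0, -0.9, -0.24, 0.13, 0, 1], [0, 0, -0.9, -0.24, 0.13, 0, 1], [0, 0, -0.9, -0.24, 0.13, 0, 1], [0, 0, -0.9, -0.24, 0.13, 0, 1], [0, 0, -0.9, -0.24, 0.13, -0.1, 1], [0, 0, -0.9, -0.24, 0.13, -0.4, 1], [0, 0, -0.9, -0.24, 0.13, -0.5, 1], [0, 0, -0.9, -0.24, 0.13, -0.5, 1], [0, 0, -0.9, -0.1, 0.05, -0.5, 1], [0, 0, -0.9, 0, 0, -0.5, 1], [0, 0, -0.9, 0, 0, -0.3, 1], [0, 0, 0, 0, 0, 0, 1]]

```text
time_s: 16.15
tcp_pos: [0.4333, -0.2368, 0.2312]
ee_rot: [[-0.013, -0.073, 0.997], [0.03, 0.997, 0.073], [-0.999, 0.031, -0.011]]
wrist_force: [0.1, 0.7, -0.3]
gripper_width: 0.997
```

```bash
python3 -c "
from meas import *
st(); p=dishes('wrist');save('w10',p);cover('top');to([.431,-.236,.2],95.6)
for o in spotter.find_in('wrist','dish0'): print(o)"
```

```text
t 16.15 tcp [ 0.4333 -0.2368  0.2312] F [ 0.1  0.7 -0.3] M [-0.12 -0.07  0.03] g 0.997
[[-0.013, -0.073, 0.997], [0.03, 0.997, 0.073], [-0.999, 0.031, -0.011]] [-10.6  13.2 -21.3  -1.9 -56.6 -74.2]
wrist mean [ 0.4321 -0.237   0.024 ] circ [ 0.4334 -0.2368] 0.03 col [154. 162. 172.] 4701
wrist mean [0.4424 0.0289 0.0212] circ [0.4427 0.0362] 0.0218 col [89. 94. 94.] 495
wrist mean [ 0.466  -0.1164  0.0239] circ [ 0.4708 -0.1169] 0.0304 col [194. 187.   3.] 3626
wrist mean [ 0.494  -0.0186  0.0189] circ [ 0.4974 -0.0172] 0.0149 col [130. 130. 122.] 215
wrist mean [ 0.5881 -0.1199  0.0245] circ [ 0.5835 -0.1162] 0.0288 col [152. 160. 170.] 1426
wrist mean [ 0.6405 -0.3059  0.0165] circ [ 0.6458 -0.3103] 0.054 col [170. 172. 179.] 2011
top cover disc z 0.13741329944486613 ((0.6054131388664246, -0.31463995575904846), 0.06442166864871979)
tab [ 0.58852363 -0.31755021  0.24268636] 0.2502314203688396
turn/8 [-0.204 -0.067  0.169] shift/60 [-0.06   0.02  -0.552] yaw 94.24
{'centre': [456.5, 271.7], 'conf': 0.96}
{'centre': [425.6, 403.5], 'conf': 0.92}
{'centre': [305.3, 220.4], 'conf': 0.72}
{'centre': [634.1, 248.6], 'conf': 0.6}
{'centre': [216.1, 428.7], 'conf': 0.33}
```

View pics/w10.png

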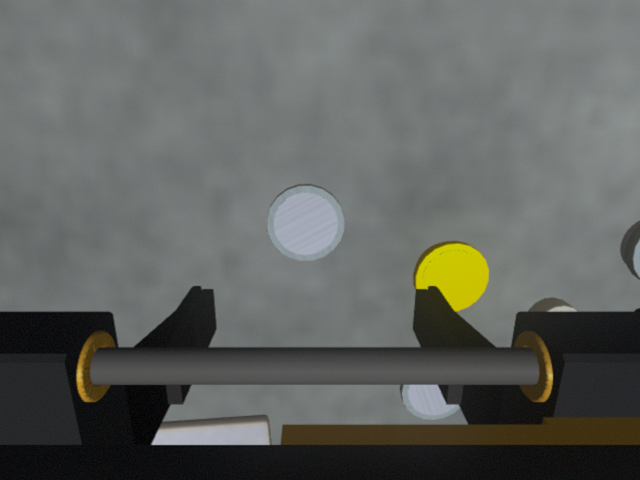

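move_arm:
  series:
    - [[-0.2, -0.07, 0.17, -0.01, 0, -0.4, 1], [0, 0, 0, 0, 0, -0.5, 1], [0, 0, 0, 0, 0, -0.5, 1], [0, 0, 0, 0, 0, -0.5, 1], [0, 0, 0, 0, 0, 0, 1]]

```text
time_s: 16.92
tcp_pos: [0.4389, -0.2384, 0.1232]
ee_rot: [[0.017, -0.106, 0.994], [-0.005, 0.994, 0.106], [-1.0, -0.007, 0.016]]
wrist_force: [0.2, -0.2, 0.3]
gripper_width: 1.0
```

```bash
python3 -c "
from meas import *
st(); to([.4325,-.2366,.073],95.6)"
```

```text
t 16.93 tcp [ 0.4389 -0.2384  0.1232] F [ 0.2 -0.2  0.3] M [ 0.05  0.   -0.01] g 1.0
[[0.017, -0.106, 0.994], [-0.005, 0.994, 0.106], [-1.0, -0.007, 0.016]] [ -9.8  21.1 -29.9   0.2 -38.  -74.2]
turn/8 [ 0.036  0.121 -0.063] shift/60 [-0.107  0.03  -0.837] yaw 96.1
```

move_arm:
  series:
    - [[0.03, 0.12, -0.06, -0.11, 0.03, -0.2, 1], [0, 0, 0, 0, 0, -0.2, 1], [0, 0, 0, 0, 0, -0.2, 1], [0, 0, 0, 0, 0, 0, 1]]

```text
time_s: 17.42
tcp_pos: [0.4343, -0.2371, 0.0885]
ee_rot: [[0.006, -0.099, 0.995], [-0.002, 0.995, 0.099], [-1.0, -0.003, 0.006]]
wrist_force: [-0.2, -0.5, 0.2]
gripper_width: 0.994
```

```bash
python3 -c "
from meas import *
st(); to([.4325,-.2366,.073],95.6)"
```

```text
t 17.43 tcp [ 0.4343 -0.2371  0.0885] F [-0.2 -0.5  0.2] M [-0.01  0.04 -0.02] g 0.994
[[0.006, -0.099, 0.995], [-0.002, 0.995, 0.099], [-1.0, -0.003, 0.006]] [ -9.7  24.2 -32.    0.1 -33.4 -74.7]
turn/8 [ 0.017  0.044 -0.012] shift/60 [-0.031  0.008 -0.258] yaw 95.7
```

move_arm:
  series:
    - [[0.02, 0.05, -0.01, -0.03, 0.01, -0.13, 1], [0, 0, 0, 0, 0, -0.11, 1], [0, 0, 0, 0, 0, 0, 1], [0, 0, 0, 0, 0, 0, 0], [0, 0, 0, 0, 0, 0, 0], [0, 0, 0, 0, 0, 0, 0], [0, 0, 0, 0, 0, 0, 0], [0, 0, 0, 0, 0, 0, 0]]

```text
time_s: 18.42
tcp_pos: [0.4331, -0.2366, 0.0738]
ee_rot: [[0.001, -0.098, 0.995], [0.0, 0.995, 0.098], [-1.0, 0.0, 0.001]]
wrist_force: [0.3, 0.3, -1.2]
gripper_width: 0.676
```

```bash
python3 -c "
from meas import *
st(); to([.4325,-.2366,.073],95.6)
p,d,W=cloud('wrist');save('w11',p)"
```

```text
t 18.43 tcp [ 0.4331 -0.2366  0.0738] F [ 0.3  0.3 -1.2] M [ 0.   -0.05  0.01] g 0.676
[[0.001, -0.098, 0.995], [0.0, 0.995, 0.098], [-1.0, 0.0, 0.001]] [ -9.8  25.7 -32.6  -0.  -31.7 -74.6]
turn/8 [-0.001  0.005 -0.003] shift/60 [-0.01  -0.    -0.014] yaw 95.63
```

View pics/w11.png

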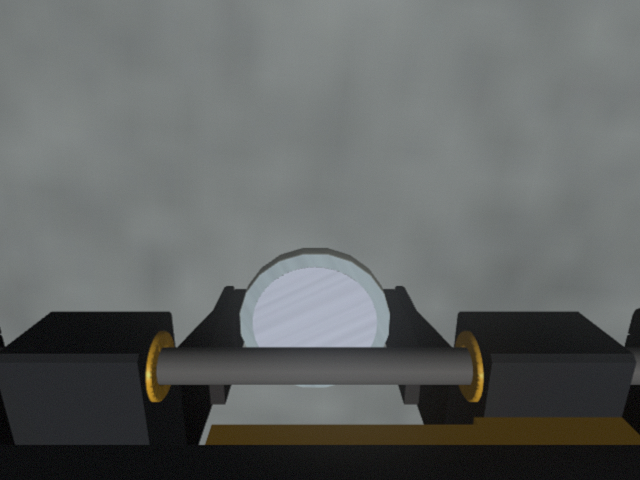

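move_arm:
  series:
    - [[0, 0, 0, 0, 0, 0.1, 0], [0, 0, 0, 0, 0, 0.3, 0], [0, 0, 0, 0, 0, 0.5, 0], [0, 0, 0, 0, 0, 0.7, 0], [0, 0, 0, 0, 0, 0.8, 0], [0, 0, 0, 0, 0, 0.8, 0], [0, 0, 0, 0, 0, 0.8, 0], [0, 0, 0, 0, 0, 0.8, 0], [0, 0, 0, 0, 0, 0.5, 0], [0, 0, 0, 0, 0, 0, 0]]

```text
time_s: 19.73
tcp_pos: [0.428, -0.2355, 0.405]
ee_rot: [[0.001, -0.097, 0.995], [0.001, 0.995, 0.097], [-1.0, 0.001, 0.001]]
wrist_force: [-0.1, -0.6, -1.1]
gripper_width: 0.677
```

```bash
python3 -c "
from meas import *
st(); to([.524,.23,.34],95.6)
p,d,W=cloud('wrist');save('w12',p)
P=W.reshape(-1,3);P=P[~np.isnan(P[:,0])];t=r.sense()['tcp_pos']
Q=P[(abs(P[:,0]-t[0])<.05)&(abs(P[:,1]-t[1])<.029)&(abs(P[:,2]-(t[2]-.0515))<.006)]
print(len(Q),Q.mean(0)-t,cv2.minEnclosingCircle(Q[:,:2].astype(np.float32)))"
```

```text
t 19.73 tcp [ 0.428  -0.2355  0.405 ] F [-0.1 -0.6 -1.1] M [-0.02 -0.02  0.  ] g 0.677
[[0.001, -0.097, 0.995], [0.001, 0.995, 0.097], [-1.0, 0.001, 0.001]] [ -9.8   4.8  -6.3  -0.1 -78.8 -74.6]
turn/8 [-0.005  0.008  0.001] shift/60 [ 1.601  7.758 -1.083] yaw 95.59
12481 [-0.00990595 -0.00071903 -0.05086789] ((0.4270824193954468, -0.2353903353214264), 0.03122049942612648)
```

View pics/w12.png

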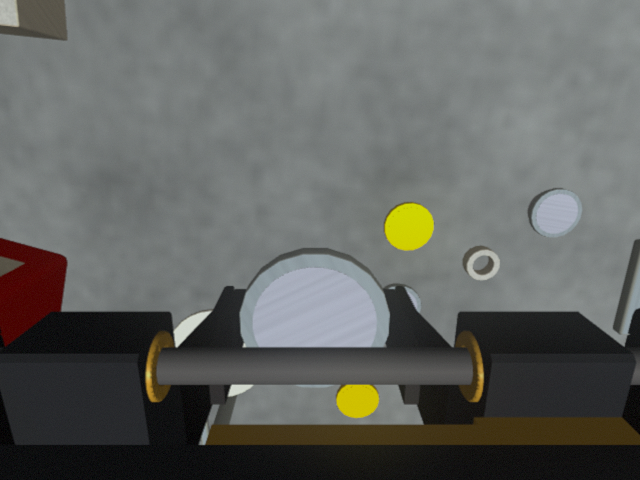

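move_arm:
  series:
    - [[0, 0, 0, 0.1, 0.3, 0.05, 0], [0, 0, 0, 0.2, 0.6, 0.05, 0], [0, 0, 0, 0.24, 0.65, 0.05, 0], [0, 0, 0, 0.24, 0.65, 0.05, 0], [0, 0, 0, 0.24, 0.65, 0.05, 0], [0, 0, 0, 0.24, 0.65, 0.05, 0], [0, 0, 0, 0.24, 0.65, 0.05, 0], [0, 0, 0, 0.24, 0.65, 0.05, 0], [0, 0, 0, 0.24, 0.65, 0.05, 0], [0, 0, 0, 0.24, 0.65, 0.05, 0], [0, 0, 0, 0.24, 0.65, 0.05, 0], [0, 0, 0, 0.24, 0.6, 0, 0], [0, 0, 0, 0.1, 0.3, 0, 0], [0, 0, 0, 0, 0, 0, 0]]

```text
time_s: 21.52
tcp_pos: [0.5903, 0.2394, 0.4062]
ee_rot: [[-0.056, -0.093, 0.994], [-0.007, 0.996, 0.093], [-0.998, -0.002, -0.057]]
wrist_force: [-0.5, -0.3, -0.9]
gripper_width: 0.677
```

```bash
python3 -c "
from meas import *
st(); to([.524,.23,.34],95.6)
p,d,W=cloud('wrist');save('w13',p);np.save('W13.npy',W)
P=W.reshape(-1,3);P=P[~np.isnan(P[:,0])]
Q=P[(P[:,2]>.010)&(P[:,2]<.024)&(abs(P[:,0]-.524)<.1)&(abs(P[:,1]-.23)<.1)];print('base',len(Q),Q[:,2].mean(),cv2.minAreaRect(Q[:,:2].astype(np.float32)))
Q=P[(P[:,2]>.13)&(P[:,2]<.2)&(abs(P[:,0]-.524)<.09)&(abs(P[:,1]-.23)<.09)]
print('up',len(Q),cv2.minAreaRect(Q[:,:2].astype(np.float32)), np.histogram(Q[:,2],14))
p=cover('top');save('t13',p)"
```

```text
t 21.52 tcp [0.5903 0.2394 0.4062] F [-0.5 -0.3 -0.9] M [-0.03 -0.1  -0.  ] g 0.677
[[-0.056, -0.093, 0.994], [-0.007, 0.996, 0.093], [-0.998, -0.002, -0.057]] [  36.    21.9   16.7   -1.6  -87.7 -120.6]
turn/8 [ 0.053 -0.403  0.033] shift/60 [-1.105 -0.156 -1.103] yaw 95.34
base 3711 0.018904749791222808 ((0.5218746066093445, 0.2300923466682434), (0.1297338753938675, 0.10006454586982727), 5.218140125274658)
up 8624 ((0.5216626524925232, 0.22987599670886993), (0.11816595494747162, 0.08174493163824081), 5.29950475692749) (array([  14,   12,   15,    8,  745, 2709,  298, 2044, 1728,  476,  121,
        115,  129,  210]), array([0.13087683, 0.13530125, 0.13972567, 0.14415008, 0.1485745 ,
       0.15299891, 0.15742333, 0.16184775, 0.16627216, 0.17069658,
       0.17512099, 0.17954541, 0.18396983, 0.18839424, 0.19281866]))
top cover disc z 0.13741992969216854 ((0.605459451675415, -0.31534630060195923), 0.064348965883255)
tab [ 0.5884639  -0.31737599  0.24256218] 0.2508476381923215
```

View pics/w13.png

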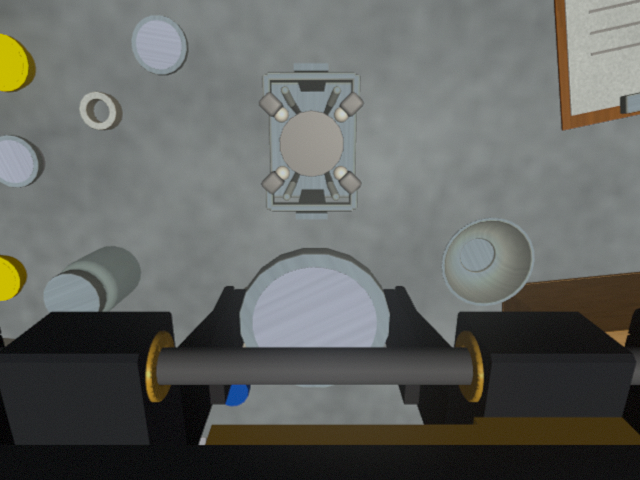

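```bash
python3 - <<'E'
from h import *
W=np.load('W13.npy');P=W.reshape(-1,3);P=P[~np.isnan(P[:,0])]
Q=P[(P[:,2]>.148)&(P[:,2]<.1575)&(np.hypot(P[:,0]-.522,P[:,1]-.23)<.032)]
print(len(Q),Q.mean(0),cv2.minAreaRect(Q[:,:2].astype(np.float32)),cv2.minEnclosingCircle(Q[:,:2].astype(np.float32)))
to([.523,.23,.32],95.25)
E
```

```text
3315 [0.52144769 0.22992106 0.15357098] ((0.5231261253356934, 0.23021040856838226), (0.05537804588675499, 0.05273786932229996), 4.857823848724365) ((0.5246555805206299, 0.23030400276184082), 0.029692890122532845)
turn/8 [ 0.049 -0.395 -0.001] shift/60 [-1.118 -0.133 -1.452] yaw 95.26
```

move_arm:
  series:
    - [[0.05, -0.4, 0, -0.25, -0.05, -0.1, 0], [0, 0, 0, -0.3, -0.05, -0.2, 0], [0, 0, 0, -0.3, -0.05, -0.2, 0], [0, 0, 0, -0.25, 0, -0.2, 0], [0, 0, 0, 0, 0, 0, 0]]

```text
time_s: 22.25
tcp_pos: [0.5206, 0.2213, 0.3663]
ee_rot: [[0.005, -0.085, 0.996], [0.001, 0.996, 0.085], [-1.0, 0.001, 0.005]]
wrist_force: [0.7, -0.2, -0.7]
gripper_width: 0.673
```

```bash
python3 -c "
from h import *
st(); to([.523,.23,.32],95.25)"
```

```text
t 22.25 tcp [0.5206 0.2213 0.3663] F [ 0.7 -0.2 -0.7] M [-0.07 -0.03 -0.03] g 0.673
[[0.005, -0.085, 0.996], [0.001, 0.996, 0.085], [-1.0, 0.001, 0.005]] [ 3.950e+01  1.370e+01 -1.000e+00  1.000e-01 -7.510e+01 -1.247e+02]
turn/8 [-0.007  0.032  0.048] shift/60 [ 0.04   0.146 -0.772] yaw 94.87
```

move_arm:
  series:
    - [[0, 0.03, 0.05, 0.04, 0.14, -0.3, 0], [0, 0, 0, 0, 0, -0.4, 0], [0, 0, 0, 0, 0, -0.4, 0], [0, 0, 0, 0, 0, -0.2, 0], [0, 0, 0, 0, 0, 0, 0]]

```text
time_s: 22.88
tcp_pos: [0.5259, 0.2299, 0.2849]
ee_rot: [[0.003, -0.09, 0.996], [0.003, 0.996, 0.09], [-1.0, 0.002, 0.003]]
wrist_force: [-0.3, -0.6, -0.4]
gripper_width: 0.679
```

```bash
python3 -c "
from meas import *
st(); to([.523,.23,.278],95.25)
p,d,W=cloud('wrist');save('w14',p)
P=W.reshape(-1,3);P=P[~np.isnan(P[:,0])];t=r.sense()['tcp_pos']
Q=P[(abs(P[:,0]-t[0])<.05)&(abs(P[:,1]-t[1])<.029)&(abs(P[:,2]-(t[2]-.0515))<.006)]
print(len(Q),cv2.minEnclosingCircle(Q[:,:2].astype(np.float32)))
p,d,W=cloud('scene');save('s14',cv2.resize(p[120:300,310:450],(560,720))[:600])"
```

```text
t 22.88 tcp [0.5259 0.2299 0.2849] F [-0.3 -0.6 -0.4] M [ 0.02 -0.   -0.01] g 0.679
[[0.003, -0.09, 0.996], [0.003, 0.996, 0.09], [-1.0, 0.002, 0.003]] [  39.8   17.3   -7.7   -0.   -64.8 -124.6]
turn/8 [-0.018  0.018  0.01 ] shift/60 [-0.048  0.001 -0.115] yaw 95.17
12480 ((0.5259178280830383, 0.23000629246234894), 0.031036850064992905)
```

View pics/w14.png

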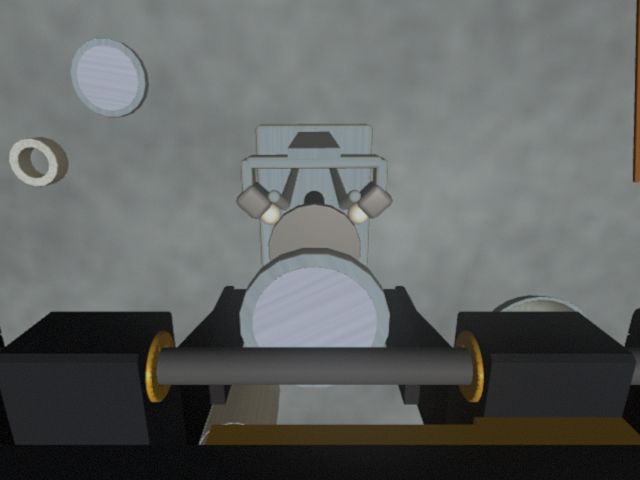

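View pics/s14.png

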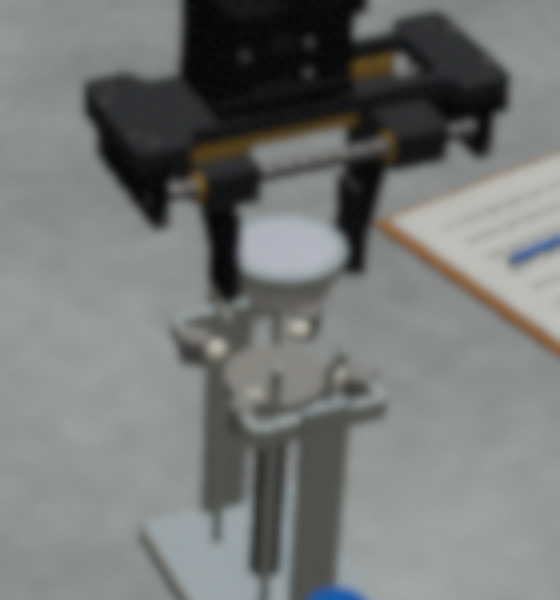

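move_arm:
  series:
    - [[-0.02, 0.02, 0.01, -0.06, 0, -0.1, 0], [0, 0, 0, 0, 0, -0.1, 0], [0, 0, 0, 0, 0, -0.1, 0], [0, 0, 0, 0, 0, 0, 0]]

```text
time_s: 23.48
tcp_pos: [0.5229, 0.2307, 0.2691]
ee_rot: [[0.005, -0.092, 0.996], [0.003, 0.996, 0.092], [-1.0, 0.003, 0.005]]
wrist_force: [-0.3, -0.7, -0.8]
gripper_width: 0.676
```

```bash
python3 -c "
from meas import *
st(); to([.5222,.23,.227],95.25)"
```

```text
t 23.48 tcp [0.5229 0.2307 0.2691] F [-0.3 -0.7 -0.8] M [ 0.   -0.    0.02] g 0.676
[[0.005, -0.092, 0.996], [0.003, 0.996, 0.092], [-1.0, 0.003, 0.005]] [  40.1   17.7   -9.5    0.   -62.4 -124.8]
turn/8 [-0.025  0.036 -0.005] shift/60 [-0.012 -0.011 -0.702] yaw 95.29
```

move_arm:
  series:
    - [[-0.02, 0.04, 0, -0.015, -0.01, -0.12, 0], [0, 0, 0, -0.005, 0, -0.12, 0], [0, 0, 0, -0.005, 0, -0.12, 0], [0, 0, 0, 0, 0, 0, 0]]

```text
time_s: 23.98
tcp_pos: [0.5213, 0.2299, 0.2458]
ee_rot: [[-0.001, -0.092, 0.996], [0.0, 0.996, 0.092], [-1.0, 0.0, -0.001]]
wrist_force: [-1.0, -0.5, -0.5]
gripper_width: 0.677
```

```bash
python3 -c "
from meas import *
st(); to([.5222,.23,.227],95.25)"
```

```text
t 23.98 tcp [0.5213 0.2299 0.2458] F [-1.  -0.5 -0.5] M [-0.05  0.01  0.04] g 0.677
[[-0.001, -0.092, 0.996], [0.0, 0.996, 0.092], [-1.0, 0.0, -0.001]] [ 4.010e+01  1.890e+01 -1.140e+01 -1.000e-01 -5.980e+01 -1.248e+02]
turn/8 [-0.002 -0.009 -0.004] shift/60 [ 0.015  0.001 -0.314] yaw 95.28
```

move_arm:
  series:
    - [[0, 0, 0, 0.01, 0, -0.1, 0], [0, 0, 0, 0, 0, -0.1, 0], [0, 0, 0, 0, 0, -0.08, 0], [0, 0, 0, 0, 0, 0, 0]]

```text
time_s: 24.48
tcp_pos: [0.5221, 0.23, 0.2279]
ee_rot: [[-0.001, -0.092, 0.996], [0.0, 0.996, 0.092], [-1.0, 0.0, -0.001]]
wrist_force: [0.4, 0.4, -0.3]
gripper_width: 0.676
```

```bash
python3 -c "
from meas import *
st(); to([.5222,.23,.227],95.25)
p,d,W=cloud('wrist');save('w15',p)"
```

```text
t 24.48 tcp [0.5221 0.23   0.2279] F [ 0.4  0.4 -0.3] M [ 0.01 -0.03  0.01] g 0.676
[[-0.001, -0.092, 0.996], [0.0, 0.996, 0.092], [-1.0, 0.0, -0.001]] [ 4.000e+01  1.990e+01 -1.260e+01 -1.000e-01 -5.750e+01 -1.247e+02]
turn/8 [-0.002 -0.007 -0.004] shift/60 [ 0.002  0.001 -0.015] yaw 95.28
```

View pics/w15.png

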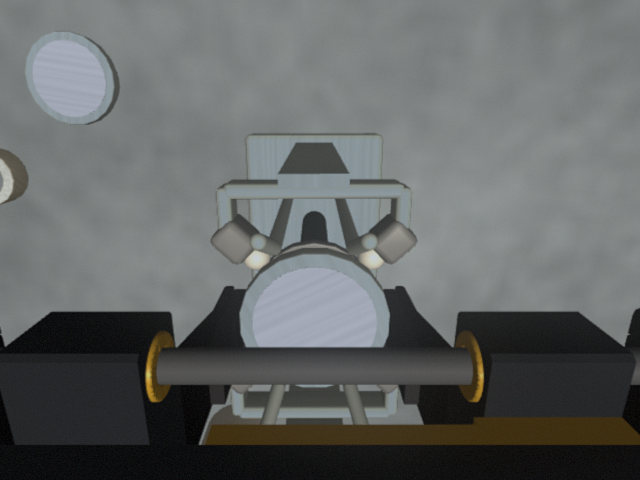

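move_arm:
  series:
    - [[0, 0, 0, 0, 0, -0.02, 0], [0, 0, 0, 0, 0, 0, 0.75], [0, 0, 0, 0, 0, 0, 0.85], [0, 0, 0, 0, 0, 0, 0.85], [0, 0, 0, 0, 0, 0, 0.85], [0, 0, 0, 0, 0, 0.2, 0.85], [0, 0, 0, 0, 0, 0.4, 0.85], [0, 0, 0, 0, 0, 0.4, 0.85], [0, 0, 0, 0, 0, 0, 0.85]]

```text
time_s: 25.65
tcp_pos: [0.5232, 0.2305, 0.2926]
ee_rot: [[0.004, -0.093, 0.996], [0.003, 0.996, 0.093], [-1.0, 0.002, 0.004]]
wrist_force: [-0.5, 0.6, -0.7]
gripper_width: 0.852
```

```bash
cat >> meas.py <<'E'
def inmouth(n='wrist',zlo=.14,zhi=.182):
    p,d,W=cloud(n);P=W.reshape(-1,3);P=P[~np.isnan(P[:,0])]
    Q=P[(P[:,2]>zlo)&(P[:,2]<zhi)&(np.hypot(P[:,0]-.5222,P[:,1]-.23)<.029)]
    z=np.median(Q[:,2]);q=Q[abs(Q[:,2]-z)<.006];A=np.c_[q[:,:2]-[.5222,.23],np.ones(len(q))]
    print(n,len(q),'top z',z.round(4),'plane',np.linalg.lstsq(A,q[:,2],rcond=None)[0].round(4),'cen',np.round(cv2.minAreaRect(q[:,:2].astype(np.float32))[0],4));return p
E
python3 -c "
from meas import *
st(); to([.5222,.23,.27],95.25)
p=inmouth();save('w16',p);p=inmouth('scene');save('s16',cv2.resize(p[120:300,310:450],(560,720))[:600])"
```

```text
t 25.65 tcp [0.5232 0.2305 0.2926] F [-0.5  0.6 -0.7] M [0.01 0.   0.01] g 0.852
[[0.004, -0.093, 0.996], [0.003, 0.996, 0.093], [-1.0, 0.002, 0.004]] [  40.    16.7   -7.4    0.   -65.6 -124.7]
turn/8 [-0.019  0.03  -0.01 ] shift/60 [-0.016 -0.008 -0.376] yaw 95.33
wrist 7980 top z 0.1743 plane [-0.0026 -0.0003  0.1743] cen [0.5217 0.2303]
scene 377 top z 0.1724 plane [-0.017   0.0103  0.1729] cen [0.5231 0.2301]
```

View pics/w16.png

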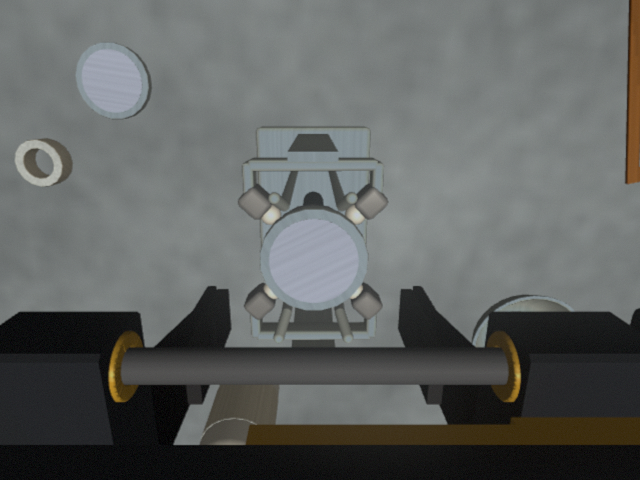

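The dish sits flat and centred in the mouth, its top at z 0.174. I'll close the fingers and push.

move_arm:
  series:
    - [[-0.02, 0.03, 0, -0.02, 0, 0, 0], [0, 0, 0, 0, 0, 0, 0], [0, 0, 0, 0, 0, 0, 0], [0, 0, 0, 0, 0, 0, 0], [0, 0, 0, 0, 0, 0, 0], [0, 0, 0, 0, 0, -0.2, 0], [0, 0, 0, 0, 0, -0.3, 0], [0, 0, 0, 0, 0, -0.15, 0], [0, 0, 0, 0, 0, 0, 0]]

```text
time_s: 26.88
tcp_pos: [0.5196, 0.2292, 0.2452]
ee_rot: [[-0.011, -0.092, 0.996], [-0.006, 0.996, 0.092], [-1.0, -0.005, -0.011]]
wrist_force: [0.4, 0.6, 0.4]
gripper_width: 0.013
```

```bash
python3 -c "
from meas import *
st(); to([.522,.23,.218],95.25)"
```

```text
t 26.88 tcp [0.5196 0.2292 0.2452] F [0.4 0.6 0.4] M [ 0.   -0.03  0.02] g 0.013
[[-0.011, -0.092, 0.996], [-0.006, 0.996, 0.092], [-1.0, -0.005, -0.011]] [ 4.010e+01  1.900e+01 -1.130e+01 -1.000e-01 -6.040e+01 -1.248e+02]
turn/8 [ 0.046 -0.076 -0.004] shift/60 [ 0.04   0.014 -0.453] yaw 95.28
```

move_arm:
  series:
    - [[0.05, -0.08, 0, 0.04, 0.01, 0.02, 0], [0, 0, 0, 0, 0, -0.15, 0], [0, 0, 0, 0, 0, -0.15, 0], [0, 0, 0, 0, 0, 0, 0]]

```text
time_s: 27.38
tcp_pos: [0.525, 0.2308, 0.235]
ee_rot: [[0.013, -0.095, 0.995], [0.005, 0.996, 0.095], [-1.0, 0.004, 0.013]]
wrist_force: [-0.5, -0.0, 0.8]
gripper_width: 0.005
```

```bash
python3 -c "
from meas import *
st(); to([.522,.23,.218],95.25)"
```

```text
t 27.38 tcp [0.525  0.2308 0.235 ] F [-0.5 -0.   0.8] M [0.   0.05 0.05] g 0.005
[[0.013, -0.095, 0.995], [0.005, 0.996, 0.095], [-1.0, 0.004, 0.013]] [  40.    19.5  -12.3    0.3  -57.5 -124.8]
turn/8 [-0.035  0.092 -0.022] shift/60 [-0.05  -0.013 -0.283] yaw 95.43
```

```bash
python3 -c "
from meas import *
p,d,W=cloud('wrist');save('w17',p)
p=inmouth('scene',.12,.19);save('s17',cv2.resize(p[120:300,310:450],(560,720))[:600]);st()"
```

```text
scene 236 top z 0.1602 plane [0.0006 0.0083 0.1595] cen [0.5237 0.2276]
t 27.48 tcp [0.5252 0.2309 0.2351] F [-0.7 -1.1  0.3] M [-0.01 -0.01 -0.03] g 0.004
[[0.013, -0.095, 0.995], [0.005, 0.995, 0.095], [-1.0, 0.004, 0.013]] [  40.    19.5  -12.3    0.3  -57.5 -124.8]
```

View pics/w17.png

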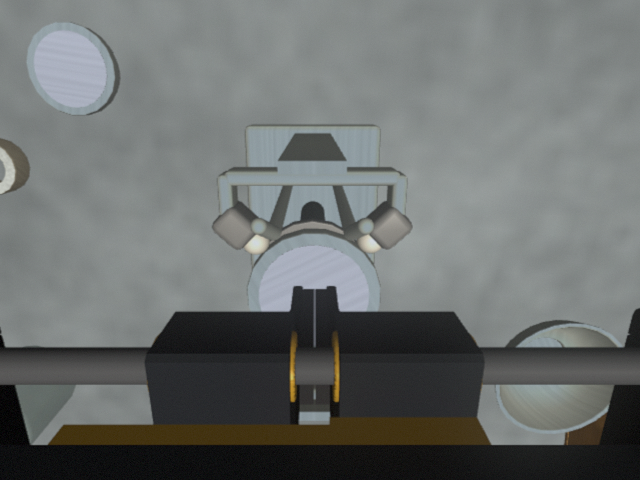

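View pics/s17.png

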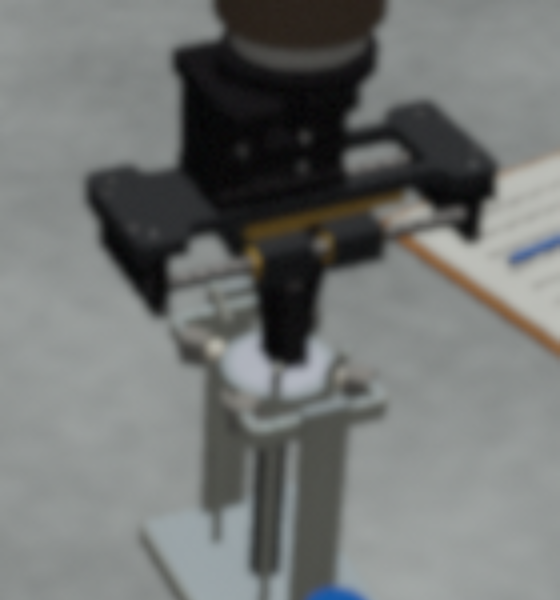

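move_arm:
  series:
    - [[-0.03, 0.09, 0, -0.05, -0.01, -0.05, 0], [0, 0, 0, 0, 0, -0.12, 0], [0, 0, 0, 0, 0, -0.12, 0], [0, 0, 0, 0, 0, 0, 0]]

```text
time_s: 27.98
tcp_pos: [0.522, 0.2303, 0.2184]
ee_rot: [[-0.0, -0.096, 0.995], [-0.0, 0.995, 0.096], [-1.0, -0.0, -0.0]]
wrist_force: [-1.5, -0.2, 2.6]
gripper_width: 0.003
```

```bash
python3 -c "
from meas import *
st(); to([.522,.23,.218],95.25)"
```

```text
t 27.98 tcp [0.522  0.2303 0.2184] F [-1.5 -0.2  2.6] M [-0.04  0.24 -0.03] g 0.003
[[-0.0, -0.096, 0.995], [-0.0, 0.995, 0.096], [-1.0, -0.0, -0.0]] [  40.1   20.4  -13.4    0.   -56.2 -124.6]
turn/8 [ 0.002 -0.001 -0.029] shift/60 [ 0.001 -0.005 -0.007] yaw 95.48
```

move_arm:
  series:
    - [[0, 0, 0, 0, 0, -0.06, 0], [0, 0, 0, 0, 0, 0, 0], [0, 0, 0, 0, 0, 0.2, 0], [0, 0, 0, 0, 0, 0.4, 0], [0, 0, 0, 0, 0, 0.5, 0], [0, 0, 0, 0, 0, 0.5, 0.5], [0, 0, 0, 0, 0, 0, 1]]

```text
time_s: 28.85
tcp_pos: [0.5213, 0.2299, 0.3136]
ee_rot: [[-0.003, -0.095, 0.995], [-0.001, 0.996, 0.095], [-1.0, -0.001, -0.003]]
wrist_force: [0.5, -0.6, -1.0]
gripper_width: 0.152
```

```bash
python3 -c "
from meas import *
st()
p=inmouth('wrist',.12,.19);save('w18',p);p=inmouth('scene',.12,.19);p=dishes('top');cover('top');save('t18',p);to([.435,.0544,.2],95.6)"
```

```text
t 28.85 tcp [0.5213 0.2299 0.3136] F [ 0.5 -0.6 -1. ] M [-0.01 -0.02 -0.03] g 0.152
[[-0.003, -0.095, 0.995], [-0.001, 0.996, 0.095], [-1.0, -0.001, -0.003]] [ 4.010e+01  1.590e+01 -5.400e+00 -1.000e-01 -6.880e+01 -1.246e+02]
wrist 5950 top z 0.1524 plane [-0.001  -0.0015  0.1524] cen [0.5221 0.2301]
scene 309 top z 0.1517 plane [-0.0061  0.01    0.1517] cen [0.5215 0.2285]
top mean [ 0.7213 -0.1466  0.0223] circ [ 0.722 -0.147] 0.0301 col [226. 228.  66.] 423
top mean [ 0.5751 -0.1137  0.022 ] circ [ 0.5753 -0.1139] 0.0305 col [180. 188. 197.] 426
top mean [ 0.469  -0.1173  0.0219] circ [ 0.4685 -0.1173] 0.0303 col [227. 230.  72.] 433
top mean [0.4707 0.2051 0.0186] circ [0.4708 0.2242] 0.0502 col [152. 163. 163.] 174
top mean [0.4354 0.0546 0.022 ] circ [0.4352 0.0544] 0.0298 col [182. 190. 199.] 440
top cover disc z 0.1371873611270258 ((0.6056258678436279, -0.3149943947792053), 0.06456711888313293)
tab [ 0.58839339 -0.31723968  0.24224105] 0.2514900998858327
turn/8 [ 0.038 -0.069  0.023] shift/60 [-1.417 -2.913 -1.825] yaw 95.41
```

View pics/w18.png

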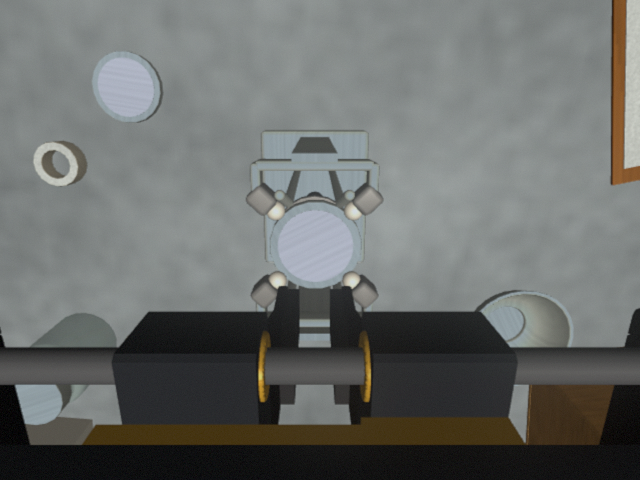

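Dish 1 is caught: its top is at 0.152, flat, with the balls showing over the rim. Next is the dish at (0.435, 0.054).

move_arm:
  series:
    - [[0, 0, 0, -0.15, -0.3, 0, 1], [0, 0, 0, -0.25, -0.5, 0, 1], [0, 0, 0, -0.25, -0.5, 0, 1], [0, 0, 0, -0.25, -0.5, -0.3, 1], [0, 0, 0, -0.25, -0.5, -0.4, 1], [0, 0, 0, -0.15, -0.4, -0.4, 1], [0, 0, 0, -0.05, -0.1, -0.4, 1], [0, 0, 0, 0, 0, -0.2, 1], [0, 0, 0, 0, 0, 0, 1]]

```text
time_s: 30.18
tcp_pos: [0.4323, 0.0547, 0.1955]
ee_rot: [[-0.026, -0.094, 0.995], [-0.014, 0.995, 0.094], [-1.0, -0.012, -0.027]]
wrist_force: [0.3, -0.6, 0.5]
gripper_width: 1.001
```

```bash
python3 -c "
from meas import *
st()
p=dishes('wrist');save('w19',p);to([.435,.0544,.073],95.6)"
```

```text
t 30.18 tcp [0.4323 0.0547 0.1955] F [ 0.3 -0.6  0.5] M [ 0.01 -0.1  -0.01] g 1.001
[[-0.026, -0.094, 0.995], [-0.014, 0.995, 0.094], [-1.0, -0.012, -0.027]] [  28.7   10.3  -32.1    0.   -49.3 -113.3]
wrist mean [0.4352 0.056  0.0236] circ [0.4367 0.0559] 0.0302 col [147. 154. 164.] 5766
wrist mean [ 0.4682 -0.1139  0.0232] circ [ 0.4698 -0.1158] 0.0306 col [187. 173.   1.] 5714
wrist mean [0.4702 0.2122 0.0196] circ [0.4704 0.2248] 0.0508 col [117. 126. 127.] 3521
wrist mean [ 0.5041 -0.0022  0.0189] circ [ 0.5065 -0.0077] 0.018 col [147. 147. 139.] 572
turn/8 [ 0.099 -0.178  0.023] shift/60 [ 0.04  -0.009 -2.05 ] yaw 95.42
```

move_arm:
  series:
    - [[0.1, -0.18, 0.02, 0.04, 0.01, -0.3, 1], [0, 0, 0, 0, 0, -0.35, 1], [0, 0, 0, 0, 0, -0.35, 1], [0, 0, 0, 0, 0, -0.35, 1], [0, 0, 0, 0, 0, -0.2, 1], [0, 0, 0, 0, 0, 0, 1]]

```text
time_s: 30.98
tcp_pos: [0.4413, 0.0604, 0.1055]
ee_rot: [[0.015, -0.103, 0.995], [0.006, 0.995, 0.103], [-1.0, 0.005, 0.015]]
wrist_force: [0.7, 0.9, 0.2]
gripper_width: 0.999
```

```bash
python3 -c "
from meas import *
st();to([.4363,.0555,.073],95.4)"
```

```text
t 30.98 tcp [0.4413 0.0604 0.1055] F [0.7 0.9 0.2] M [-0.04  0.    0.  ] g 0.999
[[0.015, -0.103, 0.995], [0.006, 0.995, 0.103], [-1.0, 0.005, 0.015]] [  28.9   18.7  -38.2    0.2  -32.1 -113.1]
turn/8 [-0.044  0.105 -0.063] shift/60 [-0.083 -0.082 -0.542] yaw 95.9
```

move_arm:
  series:
    - [[-0.04, 0.1, -0.06, -0.085, -0.085, -0.12, 1], [0, 0, 0, 0, 0, -0.15, 1], [0, 0, 0, 0, 0, -0.13, 1], [0, 0, 0, 0, 0, 0, 1]]

```text
time_s: 31.48
tcp_pos: [0.437, 0.0555, 0.0815]
ee_rot: [[0.003, -0.094, 0.996], [0.002, 0.996, 0.094], [-1.0, 0.001, 0.003]]
wrist_force: [-0.0, 0.6, -0.7]
gripper_width: 0.998
```

```bash
python3 -c "
from meas import *
st();to([.4363,.0555,.073],95.4)"
```

```text
t 31.48 tcp [0.437  0.0555 0.0815] F [-0.   0.6 -0.7] M [-0.09  0.05 -0.01] g 0.998
[[0.003, -0.094, 0.996], [0.002, 0.996, 0.094], [-1.0, 0.001, 0.003]] [  28.5   21.3  -39.7    0.   -28.8 -113.1]
turn/8 [-0.012  0.023 -0.002] shift/60 [-0.011 -0.001 -0.142] yaw 95.42
```

move_arm:
  series:
    - [[-0.01, 0.02, 0, -0.01, 0, -0.13, 1], [0, 0, 0, 0, 0, 0, 1], [0, 0, 0, 0, 0, 0, 0], [0, 0, 0, 0, 0, 0, 0], [0, 0, 0, 0, 0, 0, 0], [0, 0, 0, 0, 0, 0, 0], [0, 0, 0, 0, 0, 0, 0]]

```text
time_s: 32.35
tcp_pos: [0.4367, 0.0558, 0.0736]
ee_rot: [[0.001, -0.095, 0.996], [0.001, 0.996, 0.095], [-1.0, 0.001, 0.001]]
wrist_force: [0.2, -0.4, -1.0]
gripper_width: 0.677
```

move_arm:
  series:
    - [[0, 0, 0, 0, 0, 0.1, 0], [0, 0, 0, 0, 0, 0.3, 0], [0, 0, 0, 0, 0, 0.5, 0], [0, 0, 0, 0, 0, 0.6, 0], [0, 0, 0, 0, 0, 0.7, 0], [0, 0, 0, 0, 0, 0.7, 0], [0, 0, 0, 0, 0, 0.7, 0], [0, 0, 0, 0, 0, 0.3, 0], [0, 0, 0, 0, 0, 0, 0]]

```text
time_s: 33.48
tcp_pos: [0.4329, 0.054, 0.3172]
ee_rot: [[0.0, -0.094, 0.996], [0.001, 0.996, 0.094], [-1.0, 0.001, 0.0]]
wrist_force: [0.7, -0.4, -2.0]
gripper_width: 0.677
```

```bash
cat >> meas.py <<'E'
def held():
    p,d,W=cloud('wrist')
    P=W.reshape(-1,3);P=P[~np.isnan(P[:,0])];t=r.sense()['tcp_pos']
    Q=P[(abs(P[:,0]-t[0])<.05)&(abs(P[:,1]-t[1])<.029)&(abs(P[:,2]-(t[2]-.0515))<.006)]
    if len(Q): print('held',len(Q),np.round(np.array(cv2.minEnclosingCircle(Q[:,:2].astype(np.float32))[0])-t[:2],4),'dz',np.median(Q[:,2])-t[2])
    return p
E
python3 -c "
from meas import *
st();to([.522,.23,.30],95.25);p=held();save('w20',p)"
```

```text
t 33.48 tcp [0.4329 0.054  0.3172] F [ 0.7 -0.4 -2. ] M [ 0.   -0.04 -0.05] g 0.677
[[0.0, -0.094, 0.996], [0.001, 0.996, 0.094], [-1.0, 0.001, 0.0]] [ 2.860e+01  2.100e+00 -2.190e+01 -1.000e-01 -6.600e+01 -1.132e+02]
turn/8 [-0.009  0.001 -0.016] shift/60 [ 1.485  2.933 -0.286] yaw 95.38
held 12453 [-0.0002  0.    ] dz -0.0505065072619717
```

move_arm:
  series:
    - [[0, 0, 0, 0.12, 0.2, 0, 0], [0, 0, 0, 0.24, 0.45, 0, 0], [0, 0, 0, 0.24, 0.48, 0, 0], [0, 0, 0, 0.24, 0.48, 0, 0], [0, 0, 0, 0.24, 0.48, 0, 0], [0, 0, 0, 0.22, 0.45, 0, 0], [0, 0, 0, 0.12, 0.25, 0, 0], [0, 0, 0, 0, 0, 0, 0]]

```text
time_s: 34.52
tcp_pos: [0.5189, 0.2298, 0.3035]
ee_rot: [[-0.02, -0.093, 0.995], [-0.011, 0.996, 0.093], [-1.0, -0.009, -0.021]]
wrist_force: [0.2, -0.3, -1.4]
gripper_width: 0.676
```

```bash
python3 -c "
from meas import *
st();to([.522,.23,.285],95.25)"
```

```text
t 34.52 tcp [0.5189 0.2298 0.3035] F [ 0.2 -0.3 -1.4] M [-0.03 -0.05 -0.02] g 0.676
[[-0.02, -0.093, 0.995], [-0.011, 0.996, 0.093], [-1.0, -0.009, -0.021]] [  40.1   16.5   -5.9   -0.3  -68.8 -124.7]
turn/8 [ 0.079 -0.145 -0.012] shift/60 [ 0.052  0.003 -0.308] yaw 95.35
```

move_arm:
  series:
    - [[0.08, -0.145, -0.01, 0.03, 0, -0.1, 0], [0, 0, 0, 0, 0, -0.1, 0], [0, 0, 0, 0, 0, -0.15, 0], [0, 0, 0, 0, 0, -0.15, 0], [0, 0, 0, 0, 0, 0, 0]]

```text
time_s: 35.15
tcp_pos: [0.5192, 0.2273, 0.2708]
ee_rot: [[-0.003, -0.09, 0.996], [-0.002, 0.996, 0.09], [-1.0, -0.002, -0.004]]
wrist_force: [-0.1, -0.8, -0.6]
gripper_width: 0.681
```

```bash
python3 -c "
from meas import *
st();to([.522,.23,.227],95.25)"
```

```text
t 35.15 tcp [0.5192 0.2273 0.2708] F [-0.1 -0.8 -0.6] M [-0.03 -0.04 -0.02] g 0.681
[[-0.003, -0.09, 0.996], [-0.002, 0.996, 0.09], [-1.0, -0.002, -0.004]] [  40.    17.4   -9.6   -0.   -63.2 -124.8]
turn/8 [ 0.015 -0.024  0.012] shift/60 [ 0.047  0.045 -0.731] yaw 95.16
```

move_arm:
  series:
    - [[0.015, -0.02, 0.01, 0.047, 0.045, -0.02, 0], [0, 0, 0, 0, 0, -0.1, 0], [0, 0, 0, 0, 0, -0.1, 0], [0, 0, 0, 0, 0, 0, 0]]

```text
time_s: 35.65
tcp_pos: [0.5225, 0.2303, 0.2572]
ee_rot: [[0.0, -0.091, 0.996], [0.001, 0.996, 0.091], [-1.0, 0.001, 0.0]]
wrist_force: [0.7, -0.6, -0.5]
gripper_width: 0.681
```

```bash
python3 -c "
from meas import *
st();to([.522,.23,.227],95.25)"
```

```text
t 35.65 tcp [0.5225 0.2303 0.2572] F [ 0.7 -0.6 -0.5] M [-0.04  0.02  0.  ] g 0.681
[[0.0, -0.091, 0.996], [0.001, 0.996, 0.091], [-1.0, 0.001, 0.0]] [  40.    18.4  -10.3   -0.   -61.2 -124.8]
turn/8 [-0.004  0.003  0.001] shift/60 [-0.009 -0.006 -0.503] yaw 95.24
```

move_arm:
  series:
    - [[0, 0, 0, -0.008, -0.005, -0.12, 0], [0, 0, 0, 0, 0, -0.12, 0], [0, 0, 0, 0, 0, -0.12, 0], [0, 0, 0, 0, 0, -0.09, 0], [0, 0, 0, 0, 0, 0, 0]]

```text
time_s: 36.28
tcp_pos: [0.5218, 0.2299, 0.2279]
ee_rot: [[-0.0, -0.091, 0.996], [0.0, 0.996, 0.091], [-1.0, 0.0, -0.0]]
wrist_force: [-0.3, -0.7, -1.4]
gripper_width: 0.678
```

```bash
python3 -c "
from meas import *
st();to([.522,.23,.2275],95.25)"
```

```text
t 36.27 tcp [0.5218 0.2299 0.2279] F [-0.3 -0.7 -1.4] M [ 0.02 -0.02 -0.01] g 0.678
[[-0.0, -0.091, 0.996], [0.0, 0.996, 0.091], [-1.0, 0.0, -0.0]] [  40.    19.9  -12.7   -0.   -57.4 -124.8]
turn/8 [-0.001 -0.001  0.   ] shift/60 [ 0.003  0.001 -0.007] yaw 95.25
```

move_arm:
  series:
    - [[0, 0, 0, 0, 0, -0.02, 0], [0, 0, 0, 0, 0, 0, 0.75], [0, 0, 0, 0, 0, 0, 0.85], [0, 0, 0, 0, 0, 0, 0.85], [0, 0, 0, 0, 0, 0, 0.85], [0, 0, 0, 0, 0, 0.2, 0.85], [0, 0, 0, 0, 0, 0.4, 0.85], [0, 0, 0, 0, 0, 0.4, 0.85], [0, 0, 0, 0, 0, 0, 0.85]]

```text
time_s: 37.4
tcp_pos: [0.523, 0.2304, 0.2926]
ee_rot: [[0.005, -0.092, 0.996], [0.003, 0.996, 0.092], [-1.0, 0.002, 0.005]]
wrist_force: [0.1, 0.8, -0.5]
gripper_width: 0.852
```

```bash
python3 -c "
from meas import *
st();p=inmouth('wrist',.14,.185);save('w21',p);inmouth('scene',.14,.185);to([.522,.23,.245],95.25)"
```

```text
t 37.4 tcp [0.523  0.2304 0.2926] F [ 0.1  0.8 -0.5] M [ 0.02 -0.01 -0.  ] g 0.852
[[0.005, -0.092, 0.996], [0.003, 0.996, 0.092], [-1.0, 0.002, 0.005]] [ 4.000e+01  1.670e+01 -7.400e+00  1.000e-01 -6.550e+01 -1.248e+02]
wrist 8003 top z 0.1748 plane [-0.004  -0.0018  0.1748] cen [0.5217 0.23  ]
scene 382 top z 0.1729 plane [-0.0211  0.0141  0.1734] cen [0.523  0.2295]
turn/8 [-0.001  0.006 -0.002] shift/60 [ 0.     0.002 -0.75 ] yaw 95.27
```

View pics/w21.png

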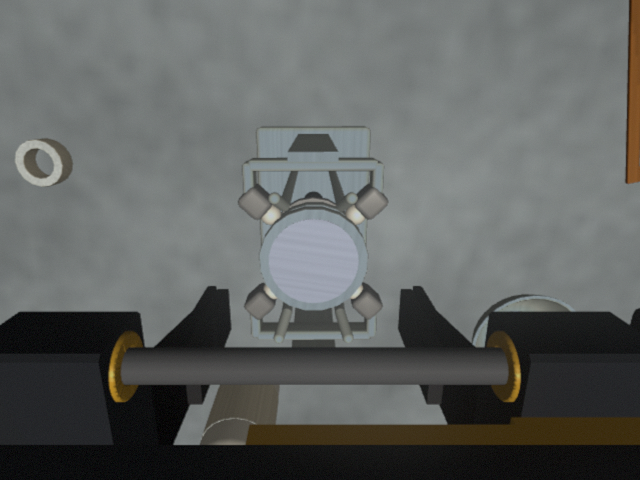

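The second dish sits flat and centred. Pushing it down now.

move_arm:
  series:
    - [[0, 0, 0, 0, 0, 0, 0], [0, 0, 0, 0, 0, 0, 0], [0, 0, 0, 0, 0, 0, 0], [0, 0, 0, 0, 0, 0, 0], [0, 0, 0, 0, 0, 0, 0], [0, 0, 0, 0, 0, -0.15, 0], [0, 0, 0, 0, 0, -0.2, 0], [0, 0, 0, 0, 0, -0.2, 0], [0, 0, 0, 0, 0, 0, 0]]

```text
time_s: 38.62
tcp_pos: [0.5206, 0.229, 0.2507]
ee_rot: [[-0.006, -0.091, 0.996], [-0.004, 0.996, 0.091], [-1.0, -0.004, -0.006]]
wrist_force: [-0.5, 0.4, -0.2]
gripper_width: 0.013
```

```bash
python3 -c "
from meas import *
st();to([.522,.23,.217],95.25)"
```

```text
t 38.62 tcp [0.5206 0.229  0.2507] F [-0.5  0.4 -0.2] M [0.02 0.   0.02] g 0.013
[[-0.006, -0.091, 0.996], [-0.004, 0.996, 0.091], [-1.0, -0.004, -0.006]] [  40.    18.7  -10.9   -0.   -60.8 -124.8]
turn/8 [ 0.03  -0.042  0.001] shift/60 [ 0.024  0.016 -0.562] yaw 95.24
```

move_arm:
  series:
    - [[0.03, -0.04, 0, 0.02, 0.015, -0.02, 0], [0, 0, 0, 0, 0, -0.12, 0], [0, 0, 0, 0, 0, -0.14, 0], [0, 0, 0, 0, 0, 0, 0]]

```text
time_s: 39.12
tcp_pos: [0.5239, 0.2307, 0.2388]
ee_rot: [[0.008, -0.094, 0.996], [0.002, 0.996, 0.094], [-1.0, 0.002, 0.008]]
wrist_force: [-0.2, -0.3, -0.1]
gripper_width: 0.005
```

```bash
python3 -c "
from meas import *
st();to([.522,.23,.217],95.25)"
```

```text
t 39.12 tcp [0.5239 0.2307 0.2388] F [-0.2 -0.3 -0.1] M [-0.01 -0.02 -0.03] g 0.005
[[0.008, -0.094, 0.996], [0.002, 0.996, 0.094], [-1.0, 0.002, 0.008]] [  40.1   19.3  -11.9    0.2  -58.3 -124.8]
turn/8 [-0.017  0.059 -0.016] shift/60 [-0.032 -0.012 -0.363] yaw 95.38
```

move_arm:
  series:
    - [[-0.02, 0.06, -0.01, -0.03, -0.01, -0.06, 0], [0, 0, 0, 0, 0, -0.15, 0], [0, 0, 0, 0, 0, -0.15, 0], [0, 0, 0, 0, 0, -0.03, 0], [0, 0, 0, 0, 0, 0, 0]]

```text
time_s: 39.75
tcp_pos: [0.5232, 0.2305, 0.2181]
ee_rot: [[0.004, -0.094, 0.996], [0.001, 0.996, 0.094], [-1.0, 0.0, 0.004]]
wrist_force: [-0.8, -0.4, 3.5]
gripper_width: 0.004
```

```bash
python3 -c "
from meas import *
st();to([.522,.23,.216],95.25)"
```

```text
t 39.75 tcp [0.5232 0.2305 0.2181] F [-0.8 -0.4  3.5] M [0.02 0.25 0.05] g 0.004
[[0.004, -0.094, 0.996], [0.001, 0.996, 0.094], [-1.0, 0.0, 0.004]] [ 4.010e+01  2.050e+01 -1.340e+01  1.000e-01 -5.590e+01 -1.248e+02]
turn/8 [-0.004  0.028 -0.016] shift/60 [-0.019 -0.008 -0.035] yaw 95.38
```

move_arm:
  series:
    - [[0, 0, 0, 0, 0, -0.06, 0], [0, 0, 0, 0, 0, 0, 0], [0, 0, 0, 0, 0, 0.2, 0], [0, 0, 0, 0, 0, 0.4, 0], [0, 0, 0, 0, 0, 0.5, 0], [0, 0, 0, 0, 0, 0.5, 0.5], [0, 0, 0, 0, 0, 0, 1]]

```text
time_s: 40.62
tcp_pos: [0.522, 0.2299, 0.3129]
ee_rot: [[-0.0, -0.093, 0.996], [-0.001, 0.996, 0.093], [-1.0, -0.001, -0.001]]
wrist_force: [-0.8, -0.8, -0.6]
gripper_width: 0.152
```

```bash
python3 -c "
from meas import *
st()
p=inmouth('wrist',.12,.19);save('w22',p);inmouth('scene',.12,.19);p=dishes('top');cover('top')
to([.5755,-.114,.25],95.4)"
```

```text
t 40.62 tcp [0.522  0.2299 0.3129] F [-0.8 -0.8 -0.6] M [ 0.03  0.01 -0.01] g 0.152
[[-0.0, -0.093, 0.996], [-0.001, 0.996, 0.093], [-1.0, -0.001, -0.001]] [  40.    15.9   -5.5    0.   -68.6 -124.7]
wrist 5983 top z 0.1527 plane [-0.0023 -0.0036  0.1528] cen [0.5222 0.23  ]
scene 320 top z 0.152 plane [-0.0156  0.0107  0.152 ] cen [0.5216 0.2282]
top mean [ 0.7213 -0.1465  0.0221] circ [ 0.7221 -0.1471] 0.0303 col [226. 228.  66.] 419
top mean [ 0.6814 -0.3133  0.0175] circ [ 0.6734 -0.3227] 0.053 col [187. 190. 196.] 223
top mean [ 0.5754 -0.1138  0.0218] circ [ 0.5756 -0.1137] 0.0302 col [180. 189. 198.] 424
top mean [ 0.4688 -0.1174  0.0219] circ [ 0.4689 -0.1174] 0.0302 col [227. 230.  72.] 432
top cover disc z 0.13728478517494713 ((0.6054610013961792, -0.31519556045532227), 0.06437508761882782)
tab [ 0.58862719 -0.31735122  0.24197422] 0.24855138911807306
turn/8 [ 0.037 -0.05   0.013] shift/60 [ 0.912 -5.719 -0.982] yaw 95.3
```

View pics/w22.png

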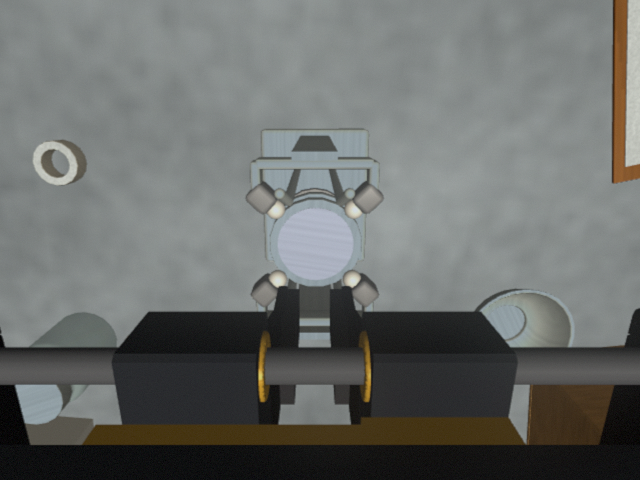

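The second dish is caught (top 0.1527). Third dish next.

move_arm:
  series:
    - [[0, 0, 0, 0.05, -0.3, 0, 1], [0, 0, 0, 0.1, -0.6, 0, 1], [0, 0, 0, 0.1, -0.65, 0, 1], [0, 0, 0, 0.1, -0.65, 0, 1], [0, 0, 0, 0.1, -0.65, 0, 1], [0, 0, 0, 0.1, -0.65, 0, 1], [0, 0, 0, 0.1, -0.65, 0, 1], [0, 0, 0, 0.1, -0.65, -0.1, 1], [0, 0, 0, 0.1, -0.5, -0.3, 1], [0, 0, 0, 0.05, -0.3, -0.4, 1], [0, 0, 0, 0, 0, -0.4, 1], [0, 0, 0, 0, 0, -0.3, 1], [0, 0, 0, 0, 0, 0, 1]]

```text
time_s: 42.45
tcp_pos: [0.5678, -0.1295, 0.2045]
ee_rot: [[-0.031, -0.086, 0.996], [-0.011, 0.996, 0.085], [-0.999, -0.009, -0.032]]
wrist_force: [0.1, -0.7, 0.0]
gripper_width: 1.001
```

```bash
python3 -c "
from meas import *
st();p=dishes('wrist');save('w23',p);to([.5765,-.113,.073],95.4)"
```

```text
t 42.45 tcp [ 0.5678 -0.1295  0.2045] F [ 0.1 -0.7  0. ] M [-0.02 -0.04 -0.01] g 1.001
[[-0.031, -0.086, 0.996], [-0.011, 0.996, 0.085], [-0.999, -0.009, -0.032]] [  3.3  22.9 -12.    0.7 -56.9 -88.8]
wrist mean [ 0.4704 -0.1163  0.0239] circ [ 0.471  -0.1162] 0.03 col [196. 201.   3.] 7151
wrist mean [ 0.5113 -0.0156  0.0194] circ [ 0.5115 -0.0151] 0.0212 col [159. 161. 153.] 1974
wrist mean [ 0.5759 -0.1132  0.0241] circ [ 0.5772 -0.1129] 0.0301 col [150. 157. 167.] 5354
wrist mean [ 0.6427 -0.295   0.0162] circ [ 0.6501 -0.3097] 0.0559 col [164. 166. 173.] 2827
wrist mean [ 0.6917 -0.0353  0.0231] circ [ 0.6965 -0.0328] 0.0202 col [83. 89. 87.] 453
wrist mean [ 0.7153 -0.1492  0.0241] circ [ 0.7231 -0.1464] 0.0304 col [183. 169.   2.] 3016
turn/8 [ 0.085 -0.206  0.059] shift/60 [ 0.135  0.275 -2.209] yaw 94.94
```

move_arm:
  series:
    - [[0.085, -0.2, 0.06, 0.13, 0.27, -0.3, 1], [0, 0, 0, 0, 0, -0.35, 1], [0, 0, 0, 0, 0, -0.35, 1], [0, 0, 0, 0, 0, -0.35, 1], [0, 0, 0, 0, 0, -0.2, 1], [0, 0, 0, 0, 0, 0, 1]]

```text
time_s: 43.25
tcp_pos: [0.5797, -0.1139, 0.1167]
ee_rot: [[0.012, -0.097, 0.995], [-0.001, 0.995, 0.097], [-1.0, -0.002, 0.012]]
wrist_force: [-0.3, -0.1, -0.1]
gripper_width: 0.996
```

```bash
python3 -c "
from meas import *
st();to([.5768,-.113,.073],95.4)"
```

```text
t 43.25 tcp [ 0.5797 -0.1139  0.1167] F [-0.3 -0.1 -0.1] M [-0.02 -0.   -0.04] g 0.996
[[0.012, -0.097, 0.995], [-0.001, 0.995, 0.097], [-1.0, -0.002, 0.012]] [  4.6  28.8 -17.1   0.1 -43.5 -89.2]
turn/8 [ 0.006  0.086 -0.018] shift/60 [-0.048  0.015 -0.728] yaw 95.54
```

move_arm:
  series:
    - [[0, 0.08, -0.02, -0.05, 0.015, -0.15, 1], [0, 0, 0, 0, 0, -0.2, 1], [0, 0, 0, 0, 0, -0.2, 1], [0, 0, 0, 0, 0, 0, 1]]

```text
time_s: 43.75
tcp_pos: [0.5774, -0.113, 0.0833]
ee_rot: [[0.003, -0.094, 0.996], [-0.001, 0.996, 0.094], [-1.0, -0.001, 0.003]]
wrist_force: [0.2, -0.1, -0.7]
gripper_width: 1.004
```

```bash
python3 -c "
from meas import *
st();to([.5768,-.113,.073],95.4)"
```

```text
t 43.75 tcp [ 0.5774 -0.113   0.0833] F [ 0.2 -0.1 -0.7] M [-0.    0.01 -0.03] g 1.004
[[0.003, -0.094, 0.996], [-0.001, 0.996, 0.094], [-1.0, -0.001, 0.003]] [  4.7  31.4 -18.6   0.1 -39.8 -89.4]
turn/8 [0.006 0.024 0.001] shift/60 [-0.01  -0.    -0.172] yaw 95.39
```

move_arm:
  series:
    - [[0, 0.02, 0, -0.01, 0, -0.16, 1], [0, 0, 0, 0, 0, 0, 1], [0, 0, 0, 0, 0, 0, 0], [0, 0, 0, 0, 0, 0, 0], [0, 0, 0, 0, 0, 0, 0], [0, 0, 0, 0, 0, 0, 0], [0, 0, 0, 0, 0, 0, 0]]

```text
time_s: 44.62
tcp_pos: [0.5773, -0.113, 0.0738]
ee_rot: [[0.002, -0.094, 0.996], [-0.001, 0.996, 0.094], [-1.0, -0.001, 0.002]]
wrist_force: [-0.5, 0.1, -0.7]
gripper_width: 0.68
```

move_arm:
  series:
    - [[0, 0, 0, 0, 0, 0.1, 0], [0, 0, 0, 0, 0, 0.3, 0], [0, 0, 0, 0, 0, 0.5, 0], [0, 0, 0, 0, 0, 0.6, 0], [0, 0, 0, 0, 0, 0.7, 0], [0, 0, 0, 0, 0, 0.7, 0], [0, 0, 0, 0, 0, 0.7, 0], [0, 0, 0, 0, 0, 0.4, 0], [0, 0, 0, 0, 0, 0, 0]]

```text
time_s: 45.75
tcp_pos: [0.5742, -0.1131, 0.3236]
ee_rot: [[0.002, -0.094, 0.996], [-0.001, 0.996, 0.094], [-1.0, -0.001, 0.002]]
wrist_force: [0.7, 0.1, -0.9]
gripper_width: 0.678
```

```bash
python3 -c "
from meas import *
st();to([.522,.23,.30],95.25);p=held();save('w24',p)"
```

```text
t 45.75 tcp [ 0.5742 -0.1131  0.3236] F [ 0.7  0.1 -0.9] M [ 0.09 -0.   -0.04] g 0.678
[[0.002, -0.094, 0.996], [-0.001, 0.996, 0.094], [-1.0, -0.001, 0.002]] [  4.7  17.   -2.5   0.  -70.4 -89.4]
turn/8 [ 0.004  0.011 -0.016] shift/60 [-0.87   5.718 -0.393] yaw 95.38
held 12582 [-0.0007 -0.0002] dz -0.05066150431684502
```

move_arm:
  series:
    - [[0, 0, 0, -0.05, 0.3, 0, 0], [0, 0, 0, -0.09, 0.55, 0, 0], [0, 0, 0, -0.09, 0.6, 0, 0], [0, 0, 0, -0.09, 0.6, 0, 0], [0, 0, 0, -0.09, 0.6, 0, 0], [0, 0, 0, -0.09, 0.6, 0, 0], [0, 0, 0, -0.09, 0.6, 0, 0], [0, 0, 0, -0.09, 0.6, 0, 0], [0, 0, 0, -0.09, 0.6, 0, 0], [0, 0, 0, -0.05, 0.4, 0, 0], [0, 0, 0, 0, 0.15, 0, 0], [0, 0, 0, 0, 0, 0, 0]]

```text
time_s: 47.3
tcp_pos: [0.5107, 0.239, 0.3009]
ee_rot: [[-0.037, -0.096, 0.995], [-0.012, 0.995, 0.096], [-0.999, -0.008, -0.038]]
wrist_force: [0.8, 0.1, -0.7]
gripper_width: 0.675
```

```bash
python3 -c "
from meas import *
st();to([.5222,.23,.285],95.25)"
```

```text
t 47.3 tcp [0.5107 0.239  0.3009] F [ 0.8  0.1 -0.7] M [ 0.   -0.1   0.06] g 0.675
[[-0.037, -0.096, 0.995], [-0.012, 0.995, 0.096], [-0.999, -0.008, -0.038]] [  41.1   16.6   -5.9   -1.   -69.5 -125.3]
turn/8 [ 0.083 -0.268 -0.032] shift/60 [ 0.192 -0.15  -0.265] yaw 95.51
```

move_arm:
  series:
    - [[0.08, -0.27, -0.03, 0.19, -0.15, 0, 0], [0, 0, 0, 0, 0, -0.1, 0], [0, 0, 0, 0, 0, -0.15, 0], [0, 0, 0, 0, 0, 0, 0]]

```text
time_s: 47.8
tcp_pos: [0.5214, 0.2275, 0.2833]
ee_rot: [[-0.003, -0.089, 0.996], [-0.003, 0.996, 0.089], [-1.0, -0.002, -0.004]]
wrist_force: [-0.6, 0.2, -1.0]
gripper_width: 0.675
```

```bash
python3 -c "
from meas import *
st();to([.5225,.23,.227],95.25)"
```

```text
t 47.8 tcp [0.5214 0.2275 0.2833] F [-0.6  0.2 -1. ] M [0.04 0.04 0.05] g 0.675
[[-0.003, -0.089, 0.996], [-0.003, 0.996, 0.089], [-1.0, -0.002, -0.004]] [  39.9   17.1   -8.3   -0.   -64.9 -124.8]
turn/8 [ 0.019 -0.025  0.02 ] shift/60 [ 0.019  0.042 -0.938] yaw 95.09
```

move_arm:
  series:
    - [[0.02, -0.02, 0.02, 0.02, 0.042, -0.1, 0], [0, 0, 0, 0, 0, -0.14, 0], [0, 0, 0, 0, 0, -0.14, 0], [0, 0, 0, 0, 0, 0, 0]]

```text
time_s: 48.3
tcp_pos: [0.5224, 0.2303, 0.2585]
ee_rot: [[-0.001, -0.092, 0.996], [-0.0, 0.996, 0.092], [-1.0, 0.0, -0.001]]
wrist_force: [-0.5, -0.1, -0.1]
gripper_width: 0.68
```

```bash
python3 -c "
from meas import *
st();to([.5225,.23,.227],95.25)"
```

```text
t 48.3 tcp [0.5224 0.2303 0.2585] F [-0.5 -0.1 -0.1] M [ 0.02 -0.06 -0.01] g 0.68
[[-0.001, -0.092, 0.996], [-0.0, 0.996, 0.092], [-1.0, 0.0, -0.001]] [ 4.000e+01  1.840e+01 -1.020e+01 -1.000e-01 -6.150e+01 -1.247e+02]
turn/8 [ 0.001 -0.01  -0.003] shift/60 [ 0.001 -0.005 -0.525] yaw 95.27
```

move_arm:
  series:
    - [[0, 0, 0, 0, -0.005, -0.12, 0], [0, 0, 0, 0, 0, -0.12, 0], [0, 0, 0, 0, 0, -0.12, 0], [0, 0, 0, 0, 0, -0.12, 0], [0, 0, 0, 0, 0, 0, 0]]

```text
time_s: 48.92
tcp_pos: [0.5225, 0.23, 0.2277]
ee_rot: [[-0.001, -0.092, 0.996], [-0.0, 0.996, 0.092], [-1.0, 0.0, -0.001]]
wrist_force: [-0.5, 0.5, -1.1]
gripper_width: 0.682
```

```bash
python3 -c "
from meas import *
st();to([.5225,.23,.2275],95.25)"
```

```text
t 48.92 tcp [0.5225 0.23   0.2277] F [-0.5  0.5 -1.1] M [-0.06 -0.07 -0.01] g 0.682
[[-0.001, -0.092, 0.996], [-0.0, 0.996, 0.092], [-1.0, 0.0, -0.001]] [  40.    20.   -12.6   -0.   -57.5 -124.7]
turn/8 [ 0.    -0.008 -0.004] shift/60 [ 0.    -0.001 -0.003] yaw 95.28
```

move_arm:
  series:
    - [[0, 0, 0, 0, 0, -0.02, 0], [0, 0, 0, 0, 0, 0, 0.75], [0, 0, 0, 0, 0, 0, 0.85], [0, 0, 0, 0, 0, 0, 0.85], [0, 0, 0, 0, 0, 0, 0.85], [0, 0, 0, 0, 0, 0.2, 0.85], [0, 0, 0, 0, 0, 0.4, 0.85], [0, 0, 0, 0, 0, 0.4, 0.85], [0, 0, 0, 0, 0, 0, 0.85]]

```text
time_s: 50.05
tcp_pos: [0.5235, 0.2304, 0.2922]
ee_rot: [[0.004, -0.093, 0.996], [0.002, 0.996, 0.093], [-1.0, 0.002, 0.004]]
wrist_force: [-0.2, -0.2, 0.3]
gripper_width: 0.85
```

```bash
python3 -c "
from meas import *
st();p=inmouth('wrist',.14,.185);save('w25',p);to([.522,.23,.245],95.25)"
```

```text
t 50.05 tcp [0.5235 0.2304 0.2922] F [-0.2 -0.2  0.3] M [-0.03 -0.02 -0.03] g 0.85
[[0.004, -0.093, 0.996], [0.002, 0.996, 0.093], [-1.0, 0.002, 0.004]] [  40.    16.8   -7.4    0.   -65.6 -124.7]
wrist 8100 top z 0.1751 plane [-0.0041 -0.0013  0.1751] cen [0.5217 0.23  ]
turn/8 [-0.006  0.008 -0.007] shift/60 [-0.016 -0.003 -0.762] yaw 95.31
```

View pics/w25.png

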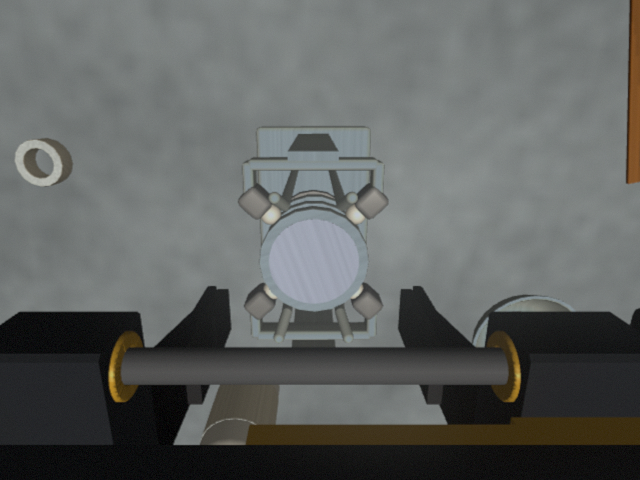

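The third dish is flat and centred at about (312,258), with the stack below it. Pushing it down now.

move_arm:
  series:
    - [[0, 0, 0, -0.015, 0, 0, 0], [0, 0, 0, 0, 0, 0, 0], [0, 0, 0, 0, 0, 0, 0], [0, 0, 0, 0, 0, 0, 0], [0, 0, 0, 0, 0, 0, 0], [0, 0, 0, 0, 0, -0.15, 0], [0, 0, 0, 0, 0, -0.2, 0], [0, 0, 0, 0, 0, -0.2, 0], [0, 0, 0, 0, 0, 0, 0]]

```text
time_s: 51.22
tcp_pos: [0.5205, 0.2292, 0.2513]
ee_rot: [[-0.006, -0.092, 0.996], [-0.003, 0.996, 0.092], [-1.0, -0.003, -0.006]]
wrist_force: [0.8, 0.1, -1.0]
gripper_width: 0.012
```

```bash
python3 -c "
from meas import *
st();to([.522,.23,.217],95.25)"
```

```text
t 51.23 tcp [0.5205 0.2292 0.2513] F [ 0.8  0.1 -1. ] M [ 0.03  0.01 -0.06] g 0.012
[[-0.006, -0.092, 0.996], [-0.003, 0.996, 0.092], [-1.0, -0.003, -0.006]] [ 4.010e+01  1.860e+01 -1.090e+01 -1.000e-01 -6.090e+01 -1.248e+02]
turn/8 [ 0.024 -0.041 -0.002] shift/60 [ 0.026  0.013 -0.572] yaw 95.27
```

move_arm:
  series:
    - [[0.02, -0.04, 0, 0.015, 0.01, -0.02, 0], [0, 0, 0, 0, 0, -0.12, 0], [0, 0, 0, 0, 0, -0.14, 0], [0, 0, 0, 0, 0, 0, 0]]

```text
time_s: 51.72
tcp_pos: [0.5232, 0.2304, 0.2394]
ee_rot: [[0.008, -0.094, 0.996], [0.001, 0.996, 0.094], [-1.0, 0.0, 0.008]]
wrist_force: [-2.3, -0.5, 3.1]
gripper_width: 0.006
```

```bash
python3 -c "
from meas import *
st();to([.522,.23,.216],95.25)"
```

```text
t 51.73 tcp [0.5232 0.2304 0.2394] F [-2.3 -0.5  3.1] M [-0.09  0.46 -0.  ] g 0.006
[[0.008, -0.094, 0.996], [0.001, 0.996, 0.094], [-1.0, 0.0, 0.008]] [  40.1   19.2  -12.     0.3  -58.4 -124.8]
turn/8 [-0.007  0.055 -0.021] shift/60 [-0.021 -0.007 -0.39 ] yaw 95.41
```

move_arm:
  series:
    - [[-0.01, 0.055, -0.02, -0.02, -0.01, -0.06, 0], [0, 0, 0, 0, 0, -0.15, 0], [0, 0, 0, 0, 0, -0.15, 0], [0, 0, 0, 0, 0, -0.06, 0], [0, 0, 0, 0, 0, 0, 0]]

```text
time_s: 52.35
tcp_pos: [0.5238, 0.2303, 0.2247]
ee_rot: [[0.011, -0.095, 0.995], [0.003, 0.995, 0.095], [-1.0, 0.002, 0.012]]
wrist_force: [-0.2, -1.3, 1.0]
gripper_width: 0.007
```

```bash
python3 -c "
from meas import *
st();to([.522,.23,.216],95.25)"
```

```text
t 52.35 tcp [0.5238 0.2303 0.2247] F [-0.2 -1.3  1. ] M [ 0.01 -0.02 -0.03] g 0.007
[[0.011, -0.095, 0.995], [0.003, 0.995, 0.095], [-1.0, 0.002, 0.012]] [  40.1   20.   -13.2    0.4  -56.2 -124.8]
turn/8 [-0.02   0.081 -0.027] shift/60 [-0.029 -0.006 -0.145] yaw 95.47
```

move_arm:
  series:
    - [[-0.01, 0.05, 0, -0.02, 0, -0.1, 0], [0, 0, 0, 0, 0, -0.12, 0], [0, 0, 0, 0, 0, -0.1, 0], [0, 0, 0, 0, 0, 0, 0]]

```text
time_s: 52.85
tcp_pos: [0.5244, 0.2305, 0.2066]
ee_rot: [[0.008, -0.096, 0.995], [0.002, 0.995, 0.096], [-1.0, 0.001, 0.008]]
wrist_force: [-1.4, 1.4, 5.2]
gripper_width: 0.002
```

```bash
python3 -c "
from meas import *
st();to([.522,.23,.216],95.25)"
```

```text
t 52.85 tcp [0.5244 0.2305 0.2066] F [-1.4  1.4  5.2] M [ 0.06  0.5  -0.02] g 0.002
[[0.008, -0.096, 0.995], [0.002, 0.995, 0.096], [-1.0, 0.001, 0.008]] [  40.    21.2  -14.3    0.3  -54.1 -124.7]
turn/8 [-0.011  0.06  -0.035] shift/60 [-0.04  -0.009  0.156] yaw 95.53
```

move_arm:
  series:
    - [[0, 0, 0, -0.02, 0, 0.15, 0], [0, 0, 0, 0, 0, 0.2, 0], [0, 0, 0, 0, 0, 0.3, 0], [0, 0, 0, 0, 0, 0.5, 0], [0, 0, 0, 0, 0, 0.6, 0], [0, 0, 0, 0, 0, 0.6, 0], [0, 0, 0, -0.3, -0.3, 0.2, 0.3], [0, 0, 0, 0, 0, 0, 0.5]]

```text
time_s: 53.85
tcp_pos: [0.5016, 0.2113, 0.364]
ee_rot: [[-0.0, -0.095, 0.995], [0.001, 0.995, 0.095], [-1.0, 0.001, -0.0]]
wrist_force: [-0.6, 0.2, 0.3]
gripper_width: 0.152
```

```bash
python3 -c "
from meas import *
st()
p=inmouth('wrist',.11,.19);save('w26',p);p=inmouth('scene',.11,.19);save('s26',p);p=dishes('top');save('t26',p);cover('top')"
```

```text
t 53.85 tcp [0.5016 0.2113 0.364 ] F [-0.6  0.2  0.3] M [ 0.03 -0.04 -0.01] g 0.152
[[-0.0, -0.095, 0.995], [0.001, 0.995, 0.095], [-1.0, 0.001, -0.0]] [ 3.990e+01  1.160e+01 -3.900e+00 -1.000e-01 -7.440e+01 -1.244e+02]
wrist 4032 top z 0.1536 plane [0.0081 0.0019 0.1536] cen [0.5227 0.2305]
scene 311 top z 0.1514 plane [-0.0107  0.0066  0.1517] cen [0.5218 0.2295]
top mean [ 0.7215 -0.1465  0.0222] circ [ 0.7207 -0.1469] 0.0304 col [226. 228.  67.] 415
top mean [ 0.6626 -0.2917  0.0177] circ [ 0.6693 -0.2936] 0.0418 col [188. 192. 198.] 171
top mean [ 0.4689 -0.1173  0.0217] circ [ 0.4689 -0.1175] 0.0301 col [227. 230.  72.] 437
top cover disc z 0.13745637227296648 ((0.6055847406387329, -0.31650784611701965), 0.06428596377372742)
tab [ 0.58850432 -0.31711631  0.24145964] 0.2510647641603794
```

View pics/w26.png

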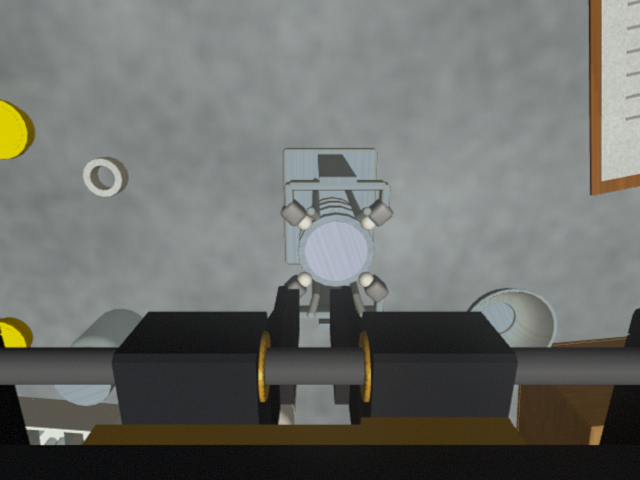

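View pics/s26.png

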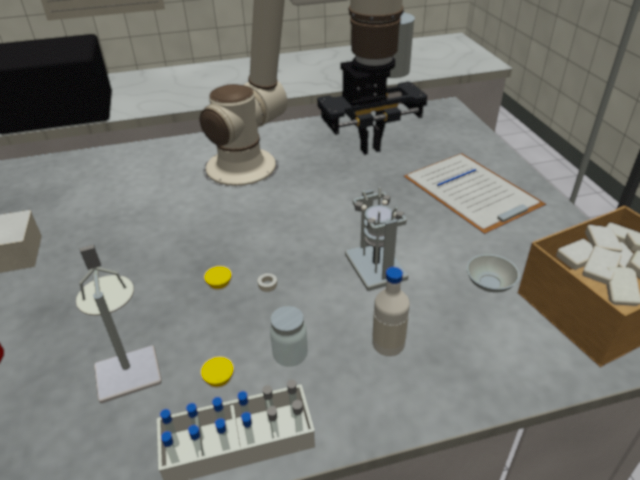

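View pics/t26.png

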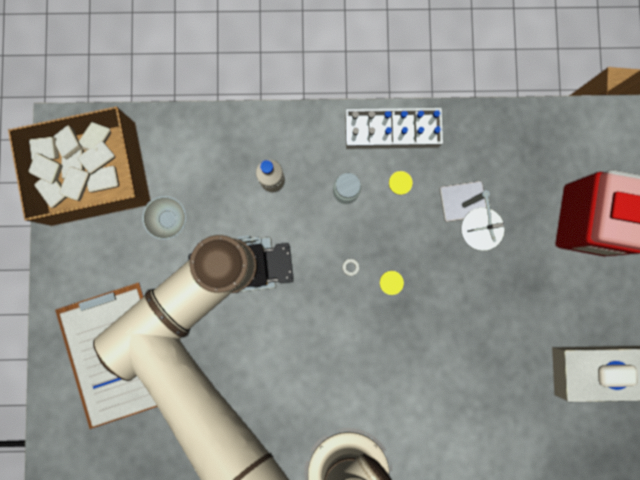

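All three dishes are caught in the cage and no silver dish is left on the counter. The cover hangs on the hook, at about (105,293) in the scene view, and the bystanders look unmoved. I'll let everything settle for a moment, check once more and hand in.

move_arm:
  series:
    - [[0, 0, 0, 0, 0, 0, 0.5], [0, 0, 0, 0, 0, 0, 0.5], [0, 0, 0, 0, 0, 0, 0.5], [0, 0, 0, 0, 0, 0, 0.5]]

```text
time_s: 54.55
tcp_pos: [0.5028, 0.2128, 0.3591]
ee_rot: [[-0.007, -0.095, 0.995], [-0.004, 0.995, 0.095], [-1.0, -0.004, -0.007]]
wrist_force: [-0.2, -0.3, 1.5]
gripper_width: 0.5
```

```bash
python3 -c "
from meas import *
st();inmouth('wrist',.11,.19);cover('top')
print(r.finish_job())"
```

```text
t 54.55 tcp [0.5028 0.2128 0.3591] F [-0.2 -0.3  1.5] M [-0.04 -0.02 -0.09] g 0.5
[[-0.007, -0.095, 0.995], [-0.004, 0.995, 0.095], [-1.0, -0.004, -0.007]] [ 3.990e+01  1.210e+01 -3.900e+00 -1.000e-01 -7.440e+01 -1.244e+02]
wrist 4215 top z 0.1543 plane [0.0101 0.0029 0.1543] cen [0.5225 0.2304]
top cover disc z 0.13744358432117143 ((0.6056350469589233, -0.31628215312957764), 0.06440017372369766)
tab [ 0.58833359 -0.3169581   0.24162032] 0.2504513628561842
the job is handed in; nothing more can be done
None
```

I hung the cover by its loop on the hook, then loaded all three silver dishes into the dispenser and pushed each one down under the catches. The job was handed in at about 54.6 s. The hand-in gives no verdict, so what follows is what my last camera checks showed.

- **Cover:** it hangs upright and let go. The disc top is at z 0.137, which puts the loop's peak at about 0.199, some 9 mm above the hook rest, as expected.
- **Dishes:** the top dish reads flat and centred within about 1 mm. Its top measures between 0.151 and 0.154, and 0.154 is where a caught dish should sit. That puts its underside about 2 to 3 mm inside the required depth; the cameras are good to about 2 mm.
- **Counter:** no silver dish is left. The two yellow look-alikes and the bystanders look unmoved in the pictures. I did not measure every bystander again at the end.

Two readings were off:

- **Push force:** the wrist force read only 1 to 5 N while pushing, below the stated 6 to 12 N, but I read it only at the end of each move.
- **Third push:** it went about 9 to 10 mm deeper than planned, and the dish came back up under the catches.

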